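# Close up a folding display board and thread its hinge pin

### The job

One leaf of the folding display is clamped on the assembly board; take the push block by its grip and, with it alone (the leaf's finish marks easily, so keep the gripper off it), nudge the loose leaf until it sits snug in the square corner, its end edge flat against the fence and its hinge edge flat against the clamped leaf. Stand the push block back on the counter, off the board, then thread the hinge pin from the open end through all five barrels until its tab meets the first one, and let go. Leave the bowl, the tin and the jar where they are.

Things in the scene. Friction and masses are not known exactly. Their poses are not given: they have to be found in the camera images.
- board: Fixed grey assembly board, 275 x 245 x 15 mm. Origin: on its underside (counter height), below the middle of the hinge line. x points from the loose leaf to the clamped leaf, y runs along the hinge line from the fence to the open end; it spans x -170 to 105, y -105 to 140 mm. Dark wooden fence along x at its -y end, top 35 mm above the counter, inner face at y = -75 mm.
- corner (a point): The square corner, at the board's top face (15 mm above the counter): board x = 0, y = -75 mm, where the fence's inner face meets the clamped leaf's hinge edge. Clamped leaf: pale wood, 15 mm thick, board x 0 to 80, y -75 to 75 mm. Two hold-down cleats with wing nuts grip its far edge (x 60 to 102, y = -45 and 45 mm, up to 60 mm above the counter).
- pin_mouth (a point): Centre of the bore in the open (+y) end face of the first barrel: board x = 0, y = 72, z = 44 mm; same axes as the board. The clamped leaf's three barrels (outside 25, bore 15, each 24 mm long) lie at board y = 60, 0, -60, on the axis x = 0, z = 44 mm, and reach 12.5 mm over its hinge edge. The pin goes in here along the board's -y; its tip ends above the fence, clear of it.
- leaf_center (a point): Centre (half-way up) of the loose leaf: pale wood, 80 mm (x) by 150 mm (y), 15 mm thick, 130 to 220 g, lying on the board a little turned, 35 to 55 mm short of the clamped leaf and 20 to 40 mm short of the fence. x points to its hinge edge, y to its open end. Home: board x = -40, y = 0, axes as the board's. It stays where it is pushed.
- leaf_hinge_fence (a point): Corner of the loose leaf between hinge edge and fence-side end edge, half-way up (leaf x 40, y -75 mm). Home: board x = 0, y = -75 mm. The leaf's two barrels (same size as the others) stand at leaf y = 30 and -30, reach 12.5 mm past the hinge edge, 1.5 mm above the clamped leaf, and mesh between its barrels, 6 mm spare each side, once the leaf is near the fence.
- leaf_hinge_open (a point): Corner of the loose leaf between its hinge edge and its open-end edge, half-way up (leaf x 40, y 75 mm). Home: board x = 0, y = 75 mm.
- leaf_outer_fence (a point): Corner of the loose leaf between its outer edge (away from the hinge) and its fence-side end edge, half-way up (leaf x -40, y -75 mm). Home: board x = -80, y = -75 mm.
- block_grip (a point): Middle of the upright grip of the wooden push block, 62 mm above its sole. Foot 44 mm (x) by 100 mm (y), 22 mm high, with upright faces for pushing; the grip, 24 mm (x) by 50 mm (y), rises from it to 88 mm. 130 to 210 g. It stands on the counter at the right. x across the grip (squeeze along x, from above), y along the foot, z up.
- pin_tab (a point): Centre of the flat tab of the hinge pin: tab 30 mm along the pin, 24 mm wide, 12 mm thick, its centre 6 mm above the counter. Dark wood, 185 mm over all, 30 g: a 12 mm dowel, 155 mm long, leaves the tab. x from tab to tip, y across the tab, z up. It lies flat on the counter at the left, tip roughly to the robot's right. Fully in: board x = 0, y = 87, z = 44 mm.
- pin_tip (a point): End of the pin's nose, on its axis, 170 mm from the tab's centre; the last 12 mm taper from 12 to 6 mm in diameter. Fully in: board x = 0, y = -83, z = 44 mm.
- block: The push block; origin in the middle of its sole, axes as for its grip.
- leaf: The loose leaf; origin under its middle, 15 mm above the counter as it lies on the board.
- pin: The hinge pin; origin at mid length on its flat underside.
- bowl: Bystander: small open brown bowl, 100 mm wide, 55 mm high, far right. Origin under its centre.
- wax_tin: Bystander: flat round metal tin, 68 mm wide, 38 mm high, near the robot on the left. Origin under its centre.
- bead_jar: Bystander: earth-brown jar with a pale lid, 64 mm wide, 85 mm high, near the robot on the right. Origin under its centre.
Things that resemble listed ones, but are neither listed nor needed, are in the scene too. Of the things like the pin, leave any that is green; of the rest the larger one is meant.

How it is judged:
On the way, in this order (a step that is already met when the one before it is completed fails the run):
1. the push block, held in the gripper, pushes on the loose leaf (contact force between block and leaf above 0.2 N and contact force between the fingers and block above 1 N), for 0.05 s.
2. the loose leaf sits in the square corner: end edge within 2 mm of the fence and hinge edge within 2 mm of the clamped leaf, along their whole length (x of each of leaf_hinge_fence, leaf_hinge_open in the frame of board above -0.002 m and y of each of leaf_hinge_fence, leaf_outer_fence in the frame of board below -0.073 m and z of leaf_center in the frame of board below 0.0265 m), for 0.2 s.
3. the push block stands upright on the counter, off the board, released, the leaf still in the corner (height (world z) of block_grip between 0.058 and 0.066 m and angle between block_grip's own z axis and vertical below 0.1 rad and linear speed of block below 0.03 m/s and contact force between the fingers and block below 0.1 N and x of each of leaf_hinge_fence, leaf_hinge_open in the frame of board above -0.0035 m and y of each of leaf_hinge_fence, leaf_outer_fence in the frame of board below -0.0715 m and z of leaf_center in the frame of board below 0.0265 m), for 0.2 s.
At the end, for the whole second after the job is handed in: Leaf in the corner, its edges within 3.5 mm of the fence and of the clamped leaf at both ends; pin through all five barrels on their axis, tab within 5 mm of the first; push block upright on the counter, off the board; all released and at rest (all of step 3 and y of pin_tab in the frame of board below 0.092 m and y of pin_tip in the frame of board below -0.076 m and x of pin_tip in the frame of board between -0.006 and 0.006 m and z of pin_tip in the frame of board between 0.037 and 0.051 m and angle between the x axis of pin_tip and the y axis of board, either way round below 0.06 rad and linear speed of each of pin, leaf below 0.02 m/s and contact force between the fingers and pin below 0.1 N); the robot touches nothing.
It fails at once if the gripper touches the loose leaf (contact force between any of the fingers, the arm and leaf above 0.5 N).
It fails at once if the bowl, the tin or the jar is moved by more than 25 mm (distance of any of bowl, wax_tin, bead_jar from where it was at the start of the episode above 0.025 m).
It also fails if it takes over 72 s, if anything falls off the work surface, if the arm or the gripper's body presses on something with over 40 N, if the wrist force passes 120 N, or if a joint passes its speed limit or range.

### The arm

A 7-joint arm with a two-finger parallel gripper is mounted at the origin on the work surface. World frame = base frame: x ahead of the robot, y to its left, z up, the work surface at z = 0. Lengths are in m, angles in rad, forces in N, time in s.
With the tool pointing down it reaches from about 0.425 to 0.825 m from the base axis. Payload 3.6 kg.
Tool frame: the origin (TCP) lies between the finger pads; the fingertips stand 19 mm ahead of it and the grasp point (between the pads) is the TCP; z points along the fingers, y is the direction in which the jaws open and shut (so a half turn about z gives the same grasp; the last joint's range is limited). The gripper opens to 93 mm and grips with 3 to 60 N. Pads are 15 mm wide; open, the fingers measure 128 mm over their backs; the gripper's body (75 mm by 188 mm) begins 65 mm behind the grasp point.
Start: joints at [-1.202, 0.615, -0.013, 1.423, 0.008, 1.103, -0.04], TCP at [0.25, 0.6, 0.238] pointing down, gripper open.
Joint ranges: [-3.12, 3.12], [-0.3, 2.06], [-1.34, 1.32], [0.26, 2.42], [-1.36, 4.5], [0.01, 1.98], [-2.84, 2.84]. Speed limits (rad/s): [2.79, 2.79, 3.14, 3.14, 3.14, 3.14, 3.14].

### API

Orientations are given as a unit quaternion [w, x, y, z].
In Python, from cell import monitor, cams, workorder gives the robot as it stands.
- The arm moves only by the shell command python3 -m inch 'ROWS' [FORCE]. ROWS is JSON, a list of rows, each a list of 3 entries, a list of its own where there are three numbers: the finger opening in m, from 0 to 0.093, then the shift along the tool's x, y, z in m, then the turn, a rotation vector about the tool's x, y, z in degrees. A call has 1 to 20 rows; each row is the pose to reach, as a shift and turn from the pose commanded when the call began, along the tool's axes at that moment; what a row does not reach only later rows make up. A row lasts 1/8 s, in which the tool goes at most 62.5 mm and 10.7 degrees, less where a joint would pass 70% of its speed; a pose out of reach is approached as far as the arm can. A call with a gripper value outside its range is refused whole. The fingers move at their own pace and stop on an object; FORCE is the grip in N (left out, the last holds). Time passes only in rows, so rows that repeat a pose let the fingers close. It gives the time, the measured TCP pose, the force and the opening at its end, in the units of the state.
- monitor.get_state(): the state, without advancing time (a new reading comes with each control period).
- cams.grab_frame(name): name is "scene" or "top"; returns a dict with "img" (420x560x3 uint8, blue, green, red), "camera_matrix" (3x3 intrinsics, pixels), "R" (3x3) and "t" (3): a world point X has camera coordinates R X + t. Camera axes: x right, y down, z forward; pixel columns grow to the right and rows downward; lengths in m; the calibration is good to about 2 mm. A picture is of the moment at which its call begins. There is no depth.
- workorder.finish_job(): hands the job in, once; it reports no verdict.
The state is a dict: "t": time; "joint_positions": joint angles; "dq": joint speeds; "effort": joint torques, N m; "tcp_pos": TCP position; "ee_rot": TCP orientation; "force": force on the tool from outside, world axes, zero at the start; "wrist_torque": the same for the moment, N m; "finger_gap": finger opening in m.
Only numpy, scipy, OpenCV 4.12 (cv2) and the standard library are available. Lean on these libraries where they do the work, as an engineer would, in place of code of your own. Each camera call takes 0.05 s, during which the arm holds its last target.

## Working session

There is one attempt and no reset: what is moved stays moved. The work goes in short steps, Python scripts to look and compute and a shell command to move; the robot and the scene stay as the last step left them, time stands still between calls to the robot, and variables do not carry over. Pictures are saved under pics/ and viewed, and the job is handed in when it is done.

```bash
ls; mkdir -p pics
python3 - <<'E'
from cell import monitor,cams
import cv2,json
s=monitor.get_state(); print({k:s[k] for k in s})
for n in("scene","top"):
    f=cams.grab_frame(n); cv2.imwrite(f"pics/{n}0.png",f["img"]); print(n,f["camera_matrix"],f["R"],f["t"])
E
```

```text
pics
{'t': 0.0, 'joint_positions': array([-1.20249297,  0.61589831, -0.0126534 ,  1.42488606,  0.00811572,
        1.1033787 , -0.0404077 ]), 'dq': array([ 5.78141712e-05,  1.88483670e-04, -1.34992338e-03,  6.18235899e-04,
        3.09250666e-04, -2.13507285e-05, -6.56154672e-04]), 'effort': array([-4.68532426e-05, -4.58941126e+01,  2.08811117e-01, -1.65747249e+01,
       -6.11266005e-02,  2.05886067e-02,  2.48593360e-04]), 'tcp_pos': array([0.24970072, 0.59932794, 0.23649882]), 'ee_rot': array([-2.33268535e-04,  1.96074876e-01,  9.80588117e-01, -1.23830860e-03]), 'force': array([ 0.27880381,  0.24268417, -0.6840446 ]), 'wrist_torque': array([-0.04819749,  0.03141969, -0.06608327]), 'finger_gap': 0.09285806868821908}
scene [[429.45693681   0.         285.04943254]
 [  0.         429.45693681 213.11093564]
 [  0.           0.           1.        ]] [[-0.34617689  0.93808607 -0.01249317]
 [ 0.77430716  0.27816873 -0.56839298]
 [-0.52972633 -0.20643806 -0.82266235]] [ 0.19863284 -0.3883216   1.30977627]
top [[482.71139416   0.         273.40077125]
 [  0.         482.71139416 210.12294738]
 [  0.           0.           1.        ]] [[ 0.00419824 -0.99990928 -0.01279879]
 [-0.99359764 -0.00272606 -0.11294378]
 [ 0.11289864  0.01319101 -0.99351895]] [0.02175027 0.55754399 1.00809672]
```

View pics/scene0.png

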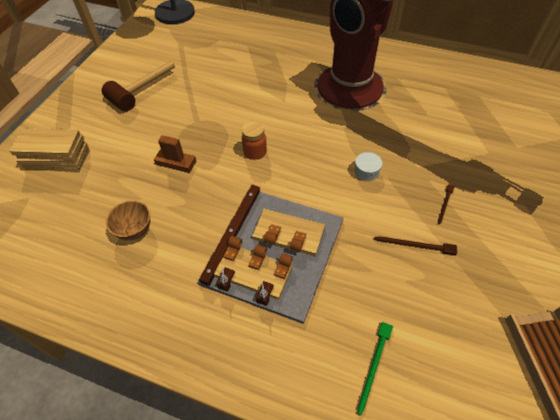

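View pics/top0.png

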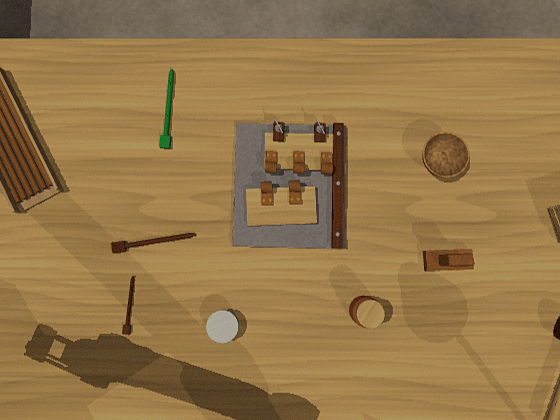

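The top view shows the board (232–347, 122–248) with its fence on the right, the loose leaf around (282,207), the block at (448,260), the dark large pin from tab (120,246) to tip (195,235), the smaller dark decoy at (130,305) and the green one at (168,108). I'll enlarge the relevant areas next.

Run:
```python
import cv2
t=cv2.imread("pics/top0.png"); s=cv2.imread("pics/scene0.png")
def crop(im,x0,y0,x1,y1,k,n):
    cv2.imwrite(n,cv2.resize(im[y0:y1,x0:x1],None,fx=k,fy=k,interpolation=cv2.INTER_CUBIC))
crop(t,225,115,355,255,4,"pics/a.png")
crop(t,415,240,485,280,8,"pics/b.png")
crop(t,105,225,205,260,8,"pics/c.png")
crop(s,195,180,345,325,4,"pics/d.png")
crop(s,145,130,205,175,8,"pics/e.png")
crop(s,365,225,465,265,8,"pics/f.png")
```

```text
(no output)
```

View pics/a.png

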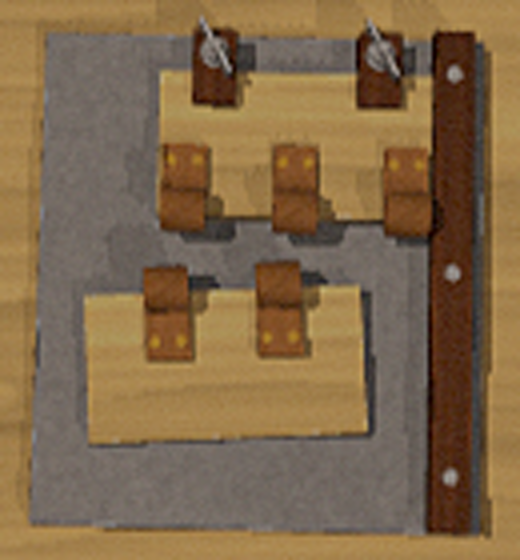

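View pics/b.png

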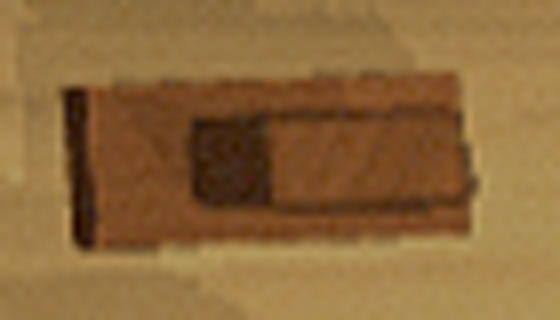

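View pics/c.png

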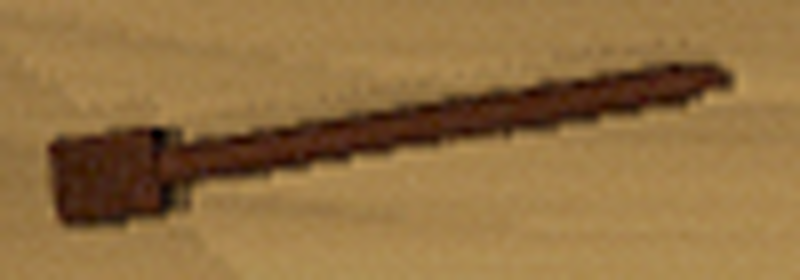

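View pics/d.png

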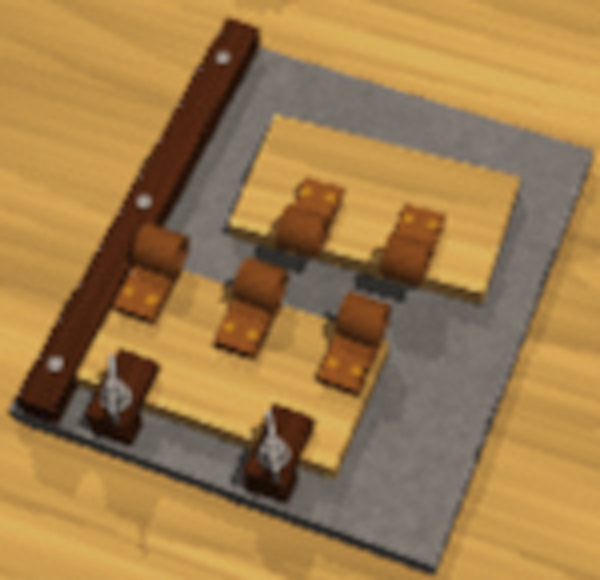

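View pics/e.png

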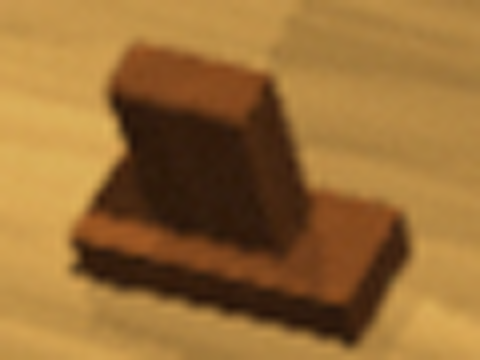

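View pics/f.png

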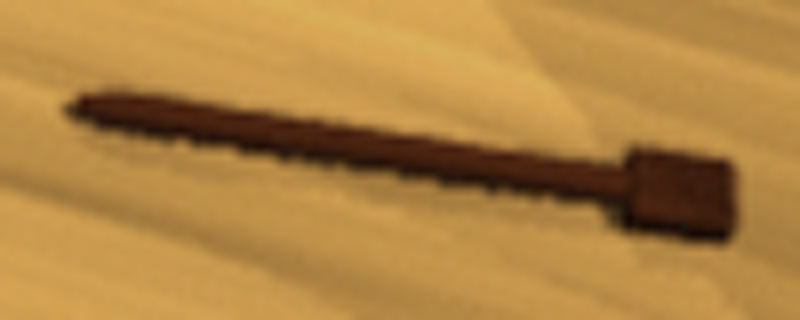

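```bash
cat > h.py <<'E'
import numpy as np
from scipy.optimize import least_squares
from cell import monitor,cams
CAL={}
def cal(n):
    if n not in CAL:
        f=cams.grab_frame(n); CAL[n]=f
    return CAL[n]
K0=dict(scene=(429.45693681,285.04943254,213.11093564),top=(482.71139416,273.40077125,210.12294738))
R0=dict(scene=np.array([[-0.34617689,0.93808607,-0.01249317],[0.77430716,0.27816873,-0.56839298],[-0.52972633,-0.20643806,-0.82266235]]),
top=np.array([[0.00419824,-0.99990928,-0.01279879],[-0.99359764,-0.00272606,-0.11294378],[0.11289864,0.01319101,-0.99351895]]))
T0=dict(scene=np.array([0.19863284,-0.3883216,1.30977627]),top=np.array([0.02175027,0.55754399,1.00809672]))
def proj(n,P):
    c=np.asarray(P,float)@R0[n].T+T0[n]; f,a,b=K0[n]
    return np.stack([f*c[...,0]/c[...,2]+a,f*c[...,1]/c[...,2]+b],-1)
def unproj(n,uv,z):
    f,a,b=K0[n]; d=R0[n].T@np.array([(uv[0]-a)/f,(uv[1]-b)/f,1]); C=-R0[n].T@T0[n]
    return C+d*(z-C[2])/d[2]
def cr(off,k,uv): return [off[0]+(uv[0]+.5)/k-.5,off[1]+(uv[1]+.5)/k-.5]
def tf(p,L):  # p=x,y,yaw,z ; L local mm
    L=np.asarray(L,float)/1000; c,s=np.cos(p[2]),np.sin(p[2])
    return np.stack([p[0]+c*L[:,0]-s*L[:,1],p[1]+s*L[:,0]+c*L[:,1],p[3]+L[:,2]],-1)
def fit(obs,p0,freez=True,v=True):
    def r(q):
        p=list(q)+([] if freez else [p0[3]])
        return np.concatenate([(proj(n,tf(p,[l]))[0]-np.array(uv)) for n,l,uv in obs])
    s=least_squares(r,p0 if freez else p0[:3],loss='soft_l1')
    if v: print('pose mm/deg',np.round(s.x*np.array([1000,1000,57.2958,1000][:len(s.x)]),2));print(np.round(r(s.x).reshape(-1,2),1).tolist())
    return s.x
E
cat > m1.py <<'E'
from h import *
A=lambda u,v:cr((225,115),4,(u,v)); D=lambda u,v:cr((195,180),4,(u,v))
B=lambda u,v:cr((415,240),8,(u,v)); E=lambda u,v:cr((145,130),8,(u,v))
C=lambda u,v:cr((105,225),8,(u,v)); F=lambda u,v:cr((365,225),8,(u,v))
t,s='top','scene'
print('cam',-R0[t].T@T0[t],-R0[s].T@T0[s])
board=[(t,(-170,140,15),A(30,523)),(t,(105,140,15),A(47,33)),(t,(-170,-75,35),A(430,533)),(t,(105,-75,35),A(432,32)),(t,(105,-105,35),A(475,32)),(t,(-170,-105,35),A(475,533)),
(t,(0,75,30),A(158,217)),(t,(80,75,30),A(160,72)),
(s,(-170,-105,35),D(228,20)),(s,(-170,-75,35),D(260,33)),(s,(105,-105,35),D(18,400)),(s,(105,-75,35),D(58,416)),(s,(-170,140,15),D(594,150)),(s,(105,140,15),D(437,568)),(s,(80,75,30),D(338,472)),(s,(0,75,30),D(388,340))]
print('board');b=fit(board,[.6,0,0,0]);b=fit(board,[.6,0,0,0],False)
leaf=[(t,(40,75,15),A(84,296)),(t,(40,-75,15),A(360,286)),(t,(-40,75,15),A(90,441)),(t,(-40,-75,15),A(367,430)),
(s,(-40,-75,15),D(275,115)),(s,(-40,75,15),D(520,180)),(s,(40,-75,15),D(229,222)),(s,(40,75,15),D(485,290))]
print('leaf');fit(leaf,[.5,0,0,.015]);l=fit(leaf,[.5,0,0,.015],False)
blk=[(t,(22,50,22),B(90,90)),(t,(-22,50,22),B(97,245)),(t,(22,-50,22),B(460,75)),(t,(-22,-50,22),B(470,233)),(t,(12,25,88),B(268,115)),(t,(12,-25,88),B(462,108)),(t,(-12,-25,88),B(470,195)),(t,(-12,25,88),B(275,208)),
(s,(-12,-25,88),E(140,42)),(s,(-12,25,88),E(270,75)),(s,(12,25,88),E(245,122)),(s,(12,-25,88),E(112,92)),(s,(-22,50,22),E(405,212)),(s,(22,50,22),E(345,302)),(s,(22,-50,22),E(75,238))]
print('block');fit(blk,[.45,-.3,0,0]);fit(blk,[.45,-.3,0,0],False)
# pin: local frame tab centre, x to tip
pin=[(t,(-15,12,12),C(50,143)),(t,(15,12,12),C(155,132)),(t,(15,-12,12),C(163,213)),(t,(-15,-12,12),C(62,225)),(t,(170,0,6),C(732,76)),
(s,(15,-12,12),F(630,150)),(s,(-15,-12,12),F(738,160)),(s,(-15,12,12),F(733,232)),(s,(170,0,6),F(68,108))]
pin=[o for o in pin]
print('pin');p=fit(pin,[.47,.3,-1.5,0]);
c,sn=np.cos(b[2]),np.sin(b[2]);d=np.array([c*(l[0]-b[0])+sn*(l[1]-b[1]),-sn*(l[0]-b[0])+c*(l[1]-b[1])])
print('leaf in board',d*1000,np.degrees(l[2]-b[2]))
E
python3 m1.py
```

```text
cam [0.44007033 0.00997038 1.0648127 ] [1.06326527 0.1920719  0.85926591]
board
pose mm/deg [648.8  -28.85  -1.01  -7.16]
[[-0.1, 0.5], [-0.5, 0.6], [-0.7, -0.3], [-0.1, -0.0], [2.7, 0.2], [2.1, 0.0], [-0.7, -0.3], [-0.4, 0.4], [-2.8, -0.3], [0.3, -0.2], [-2.8, -0.8], [-0.2, -0.2], [0.2, 0.9], [0.3, 0.4], [-0.0, 0.2], [1.0, 1.2]]
pose mm/deg [649.28 -28.15  -1.07]
[[-0.8, 0.0], [-1.0, -0.6], [-0.7, -0.6], [-0.1, -1.2], [2.9, -0.9], [2.2, -0.3], [-1.2, -1.2], [-0.7, -0.7], [-2.8, -1.9], [0.4, -1.8], [-3.2, -2.0], [-0.6, -1.4], [0.7, -0.5], [0.6, -0.5], [0.1, -0.9], [1.2, -0.1]]
leaf
pose mm/deg [568.33   7.31   2.46  12.82]
[[0.2, -0.1], [0.1, -0.4], [-0.1, 0.3], [0.2, 0.3], [0.3, -0.2], [0.3, -0.7], [0.1, 0.4], [-0.2, 0.7]]
pose mm/deg [568.59   7.46   2.51]
[[0.0, -0.4], [0.1, -0.7], [-0.2, 0.1], [0.2, 0.0], [0.2, -0.7], [0.3, -1.2], [0.0, 0.1], [-0.2, 0.3]]
block
pose mm/deg [ 453.05 -354.68    2.23   -4.99]
[[-0.6, -0.6], [0.0, 0.6], [-0.3, -0.4], [0.1, 0.4], [-0.2, -0.2], [0.4, -0.2], [0.4, 0.9], [-0.2, 0.1], [-0.4, -0.4], [1.2, -0.3], [0.1, 0.6], [-1.4, -0.1], [-0.0, -0.2], [0.3, 0.8], [-0.6, 0.0]]
pose mm/deg [ 453.91 -352.73    2.04]
[[-0.8, -1.2], [-0.3, 0.1], [-0.3, -0.8], [0.1, 0.1], [-0.3, -0.7], [0.4, -0.7], [0.3, 0.5], [-0.4, -0.3], [-0.4, -1.4], [1.3, -1.2], [0.1, -0.4], [-1.4, -1.1], [0.2, -1.0], [0.4, -0.0], [-0.6, -0.9]]
pin
pose mm/deg [478.6  364.08 -80.45  -4.94]
[[0.1, -0.1], [0.5, -0.9], [0.9, -0.2], [-0.0, 0.5], [-0.7, 0.2], [-0.3, -0.7], [-0.3, 0.1], [0.7, 0.2], [1.1, 0.0]]
leaf in board [-81.33630381  34.09105314] 3.577501185255639
```

```bash
cat >> h.py <<'E'
from scipy.spatial.transform import Rotation as Ro
def go(targets):
    """targets: (x,y,z[m], yaw of tool y in deg world) -> tool shift/turn, printed with min rows"""
    s=monitor.get_state();p=s['tcp_pos'];w=s['ee_rot'];R=Ro.from_quat([w[1],w[2],w[3],w[0]])
    M=R.as_matrix();y0=np.degrees(np.arctan2(M[1,1],M[0,1]));print('tcp mm',np.round(p*1000,1),'yaw',round(y0,2),'tilt z',np.round(M[:,2],4),'gap',round(s['finger_gap']*1000,1),'F',np.round(s['force'],1),'t',s['t'])
    for t in targets:
        d=M.T@(np.array(t[:3])-p); psi=np.radians(t[3])
        G=np.array([[np.sin(psi),np.cos(psi),0],[-np.cos(psi),np.sin(psi),0],[0,0,-1]]);
        rv=np.degrees(Ro.from_matrix(M.T@G).as_rotvec())
        print('shift m',np.round(d,4).tolist(),'turn',np.round(rv,2).tolist())
E
python3 - <<'E'
from h import *
go([(.55,.1,.24,2.1),(.4537,-.3535,.24,2.1),(.4537,-.3535,.075,2.1)])
E
```

```text
tcp mm [249.8 599.4 236.6] yaw 67.38 tilt z [-8.0e-04 -2.1e-03 -1.0e+00] gap 92.9 F [-0.3 -0.1  0.1] t 0.1Traceback (most recent call last):
  File "<stdin>", line 2, in <module>
  File "h.py", line 38, in go
    rv=np.degrees(Ro.from_matrix(M.T@G).as_rotvec())
                  ~~~~~~~~~~~~~~^^^^^^^
  File "scipy/spatial/transform/_rotation.pyx", line 1143, in scipy.spatial.transform._rotation.Rotation.from_matrix
ValueError: Non-positive determinant (left-handed or null coordinate frame) in rotation matrix 0: [[-4.18150806e-01 -9.08377620e-01  4.27028089e-05]
 [-9.08375252e-01  4.18149823e-01  2.26436756e-03]
 [ 2.07475698e-03 -9.08056944e-04  9.99997435e-01]].
```

```bash
sed -i 's/\[\[np.sin(psi),np.cos(psi),0\],\[-np.cos(psi)/[[-np.sin(psi),np.cos(psi),0],[np.cos(psi)/' h.py
python3 - <<'E'
from h import *
go([(.55,.1,.24,2.1),(.4537,-.3535,.24,2.1),(.4537,-.3535,.15,2.1)])
E
```

```text
tcp mm [249.8 599.4 236.6] yaw 67.38 tilt z [-8.0e-04 -2.1e-03 -1.0e+00] gap 92.9 F [-0.3 -0.1  0.1] t 0.1
shift m [-0.4692, -0.3455, -0.0026] turn [-0.11, 0.08, 65.28]
shift m [-0.5547, -0.8012, -0.0015] turn [-0.11, 0.08, 65.28]
shift m [-0.5547, -0.801, 0.0885] turn [-0.11, 0.08, 65.28]
```

```bash
python3 -m inch '[[0.093,[-0.469,-0.345,0],[0,0,65.3]],[0.093,[-0.469,-0.345,0],[0,0,65.3]],[0.093,[-0.469,-0.345,0],[0,0,65.3]],[0.093,[-0.469,-0.345,0],[0,0,65.3]],[0.093,[-0.469,-0.345,0],[0,0,65.3]],[0.093,[-0.469,-0.345,0],[0,0,65.3]],[0.093,[-0.469,-0.345,0],[0,0,65.3]],[0.093,[-0.469,-0.345,0],[0,0,65.3]],[0.093,[-0.469,-0.345,0],[0,0,65.3]],[0.093,[-0.555,-0.801,0.08],[0,0,65.3]],[0.093,[-0.555,-0.801,0.08],[0,0,65.3]],[0.093,[-0.555,-0.801,0.08],[0,0,65.3]],[0.093,[-0.555,-0.801,0.08],[0,0,65.3]],[0.093,[-0.555,-0.801,0.08],[0,0,65.3]],[0.093,[-0.555,-0.801,0.08],[0,0,65.3]],[0.093,[-0.555,-0.801,0.08],[0,0,65.3]],[0.093,[-0.555,-0.801,0.08],[0,0,65.3]],[0.093,[-0.555,-0.801,0.08],[0,0,65.3]]]' 40
python3 - <<'E'
from h import *
import cv2
go([(.4537,-.3535,.067,2.1)])
for n in('top','scene'):
    f=cams.grab_frame(n)['img'];cv2.imwrite(f'pics/{n}1.png',f)
E
```

```text
t: 2.35
tcp_pos: [0.4511, -0.3577, 0.1568]
ee_rot: [-0.0, 0.697, 0.717, -0.002]
force: [-0.9, 0.2, 1.0]
finger_gap: 0.0928
tcp mm [ 451.1 -357.7  156.8] yaw 1.6 tilt z [-0.0028 -0.0025 -1.    ] gap 92.8 F [-0.9  0.2  1. ] t 2.35
shift m [0.0044, 0.003, 0.0898] turn [-0.16, 0.14, -0.5]
```

Run:
```python
import cv2,numpy as np
a=cv2.imread('pics/top1.png')[200:320,380:540];b=cv2.imread('pics/scene1.png')[70:190,110:270]
cv2.imwrite('pics/g.png',np.hstack([cv2.resize(x,None,fx=2.5,fy=2.5,interpolation=2) for x in(a,b)]))
```

```text
(no output)
```

View pics/g.png

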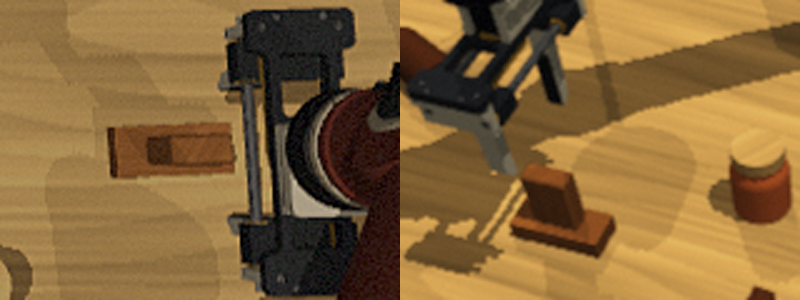

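The fingers straddle the block grip, so I descend and close.

```bash
python3 -m inch '[[0.093,[0.0045,0.003,0.045],[0,0,-0.5]],[0.093,[0.0045,0.003,0.089],[0,0,-0.5]],[0.093,[0.0045,0.003,0.089],[0,0,-0.5]],[0.0,[0.0045,0.003,0.089],[0,0,-0.5]],[0.0,[0.0045,0.003,0.089],[0,0,-0.5]],[0.0,[0.0045,0.003,0.089],[0,0,-0.5]],[0.0,[0.0045,0.003,0.089],[0,0,-0.5]],[0.0,[0.0045,0.003,0.089],[0,0,-0.5]],[0.0,[0.0045,0.003,0.089],[0,0,-0.5]]]' 50
python3 - <<'E'
from h import *
go([])
E
```

```text
t: 3.58
tcp_pos: [0.457, -0.3483, 0.0687]
ee_rot: [0.0, 0.691, 0.723, -0.0]
force: [0.4, 0.1, 0.3]
finger_gap: 0.0376
tcp mm [ 457.  -348.3   68.7] yaw 2.58 tilt z [-0. -0. -1.] gap 37.6 F [0.4 0.1 0.3] t 3.575
```

```bash
python3 -m inch '[[0.0,[0,0,0],[0,0,0]],[0.0,[0,0,0],[0,0,0]],[0.0,[0,0,0],[0,0,0]],[0.0,[0,0,0],[0,0,0]]]' 50
python3 - <<'E'
from h import *
go([(.52,-.25,.18,-1.0),(.57,.1,.18,-1.0),(.58,.18,.18,-1)])
E
```

```text
t: 4.08
tcp_pos: [0.457, -0.3481, 0.0685]
ee_rot: [-0.0, 0.691, 0.723, -0.0]
force: [0.1, 1.1, -1.6]
finger_gap: 0.0237
tcp mm [ 457.  -348.1   68.5] yaw 2.59 tilt z [-2.e-04  2.e-04 -1.e+00] gap 23.7 F [ 0.1  1.1 -1.6] t 4.075
shift m [0.0952, 0.0673, -0.1115] turn [-0.01, -0.01, 3.59]
shift m [0.4426, 0.1331, -0.1114] turn [-0.01, -0.01, 3.59]
shift m [0.522, 0.1467, -0.1114] turn [-0.01, -0.01, 3.59]
```

```bash
python3 - <<'E'
from h import *
go([(.457,-.348,.18,-1.07),(.5716,.1533,.18,-1.07)])
E
python3 -m inch '[[0.0,[0,0,-0.06],[0,0,0]],[0.0,[0,0,-0.112],[0,0,1]],[0.0,[0.05,0.01,-0.112],[0,0,2]],[0.0,[0.11,0.03,-0.112],[0,0,3.66]],[0.0,[0.17,0.05,-0.112],[0,0,3.66]],[0.0,[0.23,0.07,-0.112],[0,0,3.66]],[0.0,[0.29,0.09,-0.112],[0,0,3.66]],[0.0,[0.35,0.1,-0.112],[0,0,3.66]],[0.0,[0.41,0.12,-0.112],[0,0,3.66]],[0.0,[0.46,0.13,-0.112],[0,0,3.66]],[0.0,[0.49,0.1365,-0.112],[0,0,3.66]],[0.0,[0.4953,0.1375,-0.112],[0,0,3.66]],[0.0,[0.4953,0.1375,-0.112],[0,0,3.66]],[0.0,[0.4953,0.1375,-0.112],[0,0,3.66]]]'
python3 - <<'E'
from h import *
go([(.5716,.1533,.0855,-1.07)])
import cv2
for n in('top','scene'):
    f=cams.grab_frame(n)['img'];cv2.imwrite(f'pics/{n}2.png',f)
E
```

```text
tcp mm [ 457.  -348.1   68.5] yaw 2.59 tilt z [-2.e-04  2.e-04 -1.e+00] gap 23.7 F [ 0.1  1.1 -1.6] t 4.075
shift m [0.0001, -0.0001, -0.1115] turn [-0.01, -0.01, 3.66]
shift m [0.4958, 0.1371, -0.1114] turn [-0.01, -0.01, 3.66]
t: 5.82
tcp_pos: [0.5721, 0.1499, 0.1808]
ee_rot: [0.001, 0.715, 0.699, -0.001]
force: [0.2, -0.2, -1.4]
finger_gap: 0.0236
tcp mm [572.1 149.9 180.8] yaw -1.3 tilt z [-1.0e-04 -1.6e-03 -1.0e+00] gap 23.6 F [ 0.2 -0.2 -1.4] t 5.825
shift m [0.0036, -0.0006, 0.0953] turn [-0.0, 0.09, -0.23]
```

View pics/scene2.png

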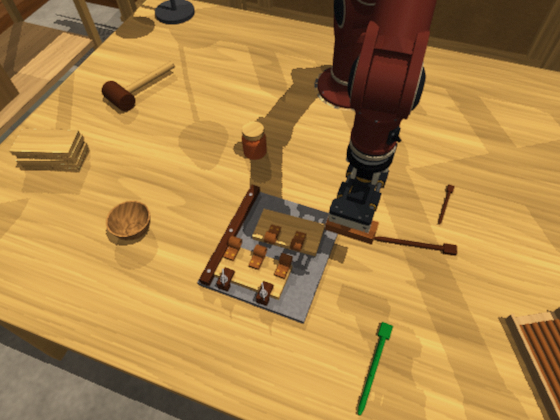

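View pics/top2.png

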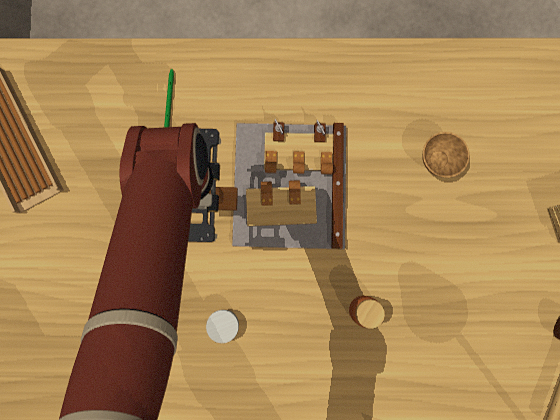

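```bash
python3 -m inch '[[0.0,[0,0,0.05],[0,0,0]],[0.0,[0,0,0.09],[0,0,0]],[0.0,[0,0,0.0955],[0,0,0]],[0.0,[0,0,0.0955],[0,0,0]],[0.0,[0,0,0.0955],[0,0,0]]]'
python3 - <<'E'
from h import *
go([(.5710,.1233,.0855,-1.07)])
import cv2
for n in('top','scene'):
    f=cams.grab_frame(n)['img'];cv2.imwrite(f'pics/{n}3.png',f)
cv2.imwrite('pics/h.png',cv2.resize(f[160:330,190:440],None,fx=3,fy=3,interpolation=2))
E
```

```text
t: 6.55
tcp_pos: [0.5734, 0.1526, 0.0869]
ee_rot: [0.001, 0.714, 0.7, 0.001]
force: [-1.0, -0.1, -0.5]
finger_gap: 0.0233
tcp mm [573.4 152.6  86.9] yaw -1.1 tilt z [ 3.2e-03  7.0e-04 -1.0e+00] gap 23.3 F [-1.  -0.1 -0.5] t 6.55
shift m [-0.0294, -0.0018, 0.0014] turn [0.18, -0.04, -0.03]
```

View pics/h.png

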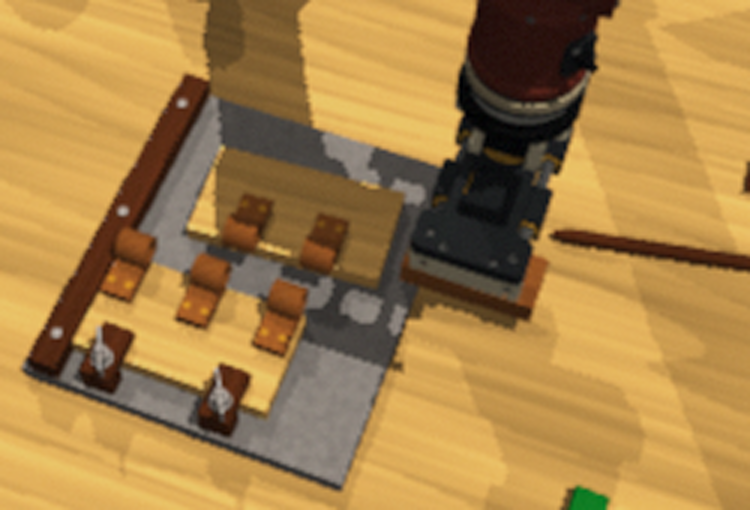

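The block foot stands just past the leaf's open end at picture (405,260). I push toward the fence.

```bash
python3 -m inch '[[0.0,[-0.004,-0.001,0.001],[0,0,0]],[0.0,[-0.008,-0.0015,0.001],[0,0,0]],[0.0,[-0.012,-0.0015,0.001],[0,0,0]],[0.0,[-0.016,-0.0015,0.001],[0,0,0]],[0.0,[-0.020,-0.0015,0.001],[0,0,0]],[0.0,[-0.024,-0.0015,0.001],[0,0,0]],[0.0,[-0.028,-0.0015,0.001],[0,0,0]],[0.0,[-0.032,-0.0015,0.001],[0,0,0]],[0.0,[-0.036,-0.0015,0.001],[0,0,0]],[0.0,[-0.040,-0.0015,0.001],[0,0,0]],[0.0,[-0.04,-0.0015,0.001],[0,0,0]]]' 60
python3 - <<'E'
from h import *
go([])
import cv2
for n in('top','scene'):
    f=cams.grab_frame(n)['img'];cv2.imwrite(f'pics/{n}4.png',f)
    x=(225,115,355,255) if n=='top' else (195,180,345,325)
    cv2.imwrite(f'pics/{n}4c.png',cv2.resize(f[x[1]:x[3],x[0]:x[2]],None,fx=4,fy=4,interpolation=2))
E
```

```text
t: 8.02
tcp_pos: [0.5697, 0.1117, 0.0841]
ee_rot: [0.0, 0.714, 0.7, -0.001]
force: [-1.0, -0.6, -0.8]
finger_gap: 0.0234
tcp mm [569.7 111.7  84.1] yaw -1.14 tilt z [-5.e-04 -1.e-03 -1.e+00] gap 23.4 F [-1.  -0.6 -0.8] t 8.025
```

View pics/top4c.png

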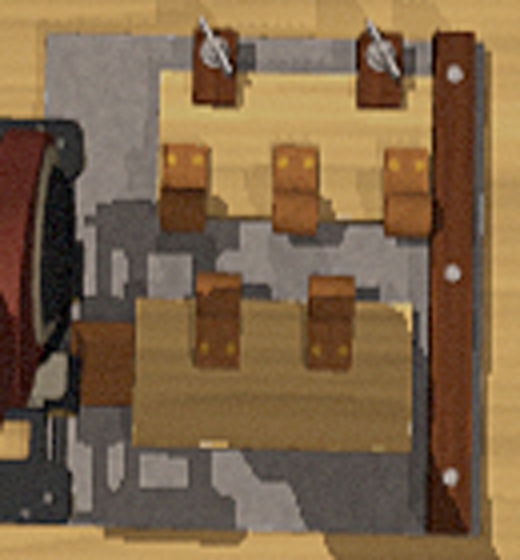

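View pics/scene4c.png

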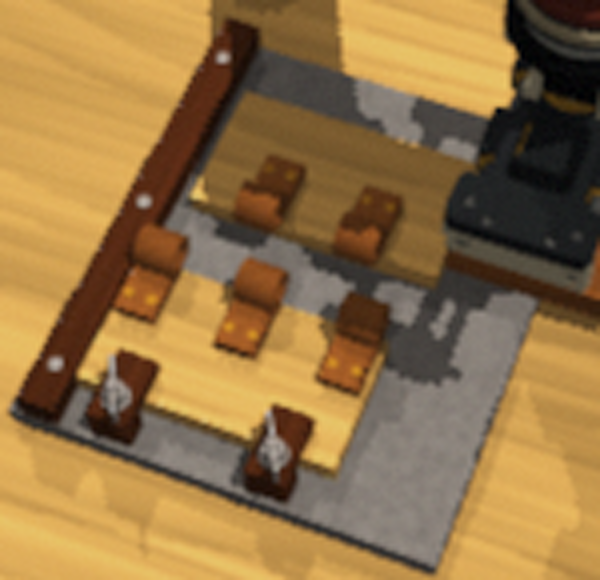

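About 8–9 mm remain between the leaf end (412) and the fence (428) in the top crop, and the leaf has squared up. I continue slowly.

```bash
python3 -m inch '[[0.0,[-0.002,0.0,0],[0,0,0]],[0.0,[-0.004,0,0],[0,0,0]],[0.0,[-0.006,0,0],[0,0,0]],[0.0,[-0.008,0,0],[0,0,0]],[0.0,[-0.008,0,0],[0,0,0]]]' 60
python3 -c "
from h import *
go([])"
python3 -m inch '[[0.0,[-0.001,0.0,0],[0,0,0]],[0.0,[-0.002,0,0],[0,0,0]],[0.0,[-0.002,0,0],[0,0,0]]]'
python3 -c "
from h import *
go([])"
```

```text
t: 8.75
tcp_pos: [0.5698, 0.1043, 0.0842]
ee_rot: [0.0, 0.714, 0.7, -0.0]
force: [0.1, -0.7, -2.1]
finger_gap: 0.0236
tcp mm [569.8 104.3  84.2] yaw -1.1 tilt z [ 0.e+00 -5.e-04 -1.e+00] gap 23.6 F [ 0.1 -0.7 -2.1] t 8.75
t: 9.12
tcp_pos: [0.5697, 0.1028, 0.0842]
ee_rot: [0.0, 0.714, 0.7, 0.0]
force: [-0.3, 0.9, -0.8]
finger_gap: 0.0239
tcp mm [569.7 102.8  84.2] yaw -1.07 tilt z [ 1.e-04  1.e-04 -1.e+00] gap 23.9 F [-0.3  0.9 -0.8] t 9.125
```

```bash
python3 -m inch '[[0.0,[-0.001,0.0,0],[0,0,0]],[0.0,[-0.002,0,0],[0,0,0]],[0.0,[-0.002,0,0],[0,0,0]]]'
python3 -c "
from h import *
go([])"
python3 -m inch '[[0.0,[-0.001,0.0,0],[0,0,0]],[0.0,[-0.0015,0,0],[0,0,0]],[0.0,[-0.0015,0,0],[0,0,0]]]'
python3 - <<'E'
from h import *
go([])
import cv2
for n in('top','scene'):
    f=cams.grab_frame(n)['img'];cv2.imwrite(f'pics/{n}5.png',f)
    x=(225,115,355,255) if n=='top' else (195,180,345,325)
    cv2.imwrite(f'pics/{n}5c.png',cv2.resize(f[x[1]:x[3],x[0]:x[2]],None,fx=4,fy=4,interpolation=2))
E
```

```text
t: 9.5
tcp_pos: [0.5698, 0.1017, 0.0843]
ee_rot: [-0.0, 0.714, 0.701, 0.001]
force: [0.1, 4.1, -0.3]
finger_gap: 0.0232
tcp mm [569.8 101.7  84.3] yaw -1.05 tilt z [ 3.0e-04  1.3e-03 -1.0e+00] gap 23.2 F [ 0.1  4.1 -0.3] t 9.5
t: 9.88
tcp_pos: [0.5697, 0.1016, 0.0844]
ee_rot: [-0.001, 0.713, 0.701, 0.001]
force: [0.3, 5.9, 1.3]
finger_gap: 0.0237
tcp mm [569.7 101.6  84.4] yaw -1.01 tilt z [ 4.e-04  3.e-03 -1.e+00] gap 23.7 F [0.3 5.9 1.3] t 9.875
```

View pics/top5c.png

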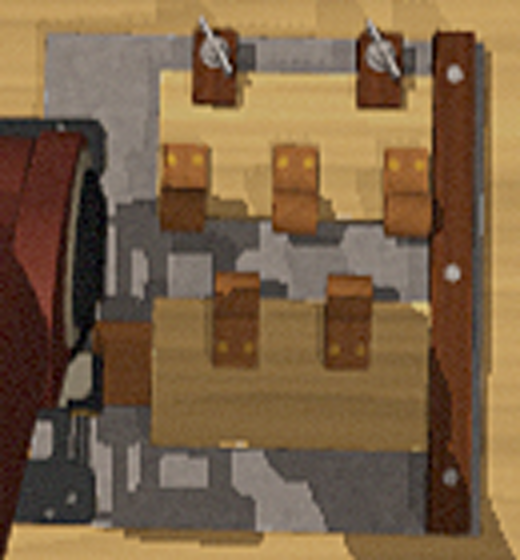

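View pics/scene5c.png

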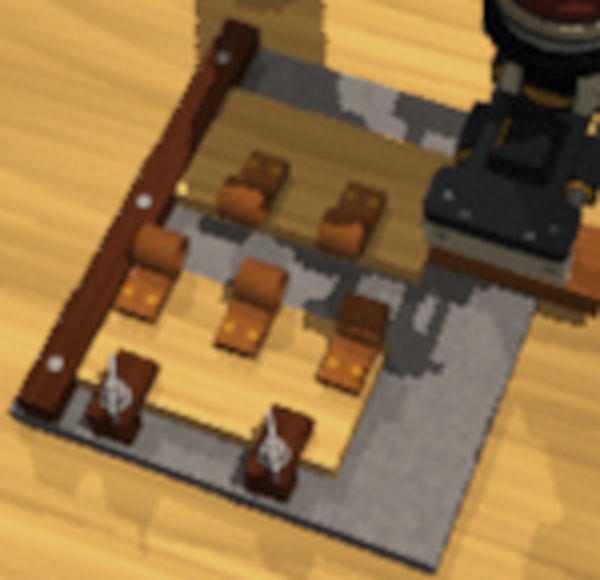

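Leaf end meets the fence along its width (top crop x≈430 from row 305 to 450), with 6 N reaction. Next I go around to the outer edge.

```bash
python3 -m inch '[[0.0,[0.015,0.0,-0.002],[0,0,0]],[0.0,[0.03,0,-0.003],[0,0,0]],[0.0,[0.035,-0.02,-0.003],[0,0,0]],[0.0,[0.035,-0.05,-0.003],[0,0,0]],[0.0,[0.035,-0.078,-0.003],[0,0,0]],[0.0,[0.035,-0.078,-0.003],[0,0,0]],[0.0,[0.0,-0.078,-0.003],[0,0,0]],[0.0,[-0.04,-0.078,-0.003],[0,0,0]],[0.0,[-0.08,-0.078,-0.003],[0,0,0]],[0.0,[-0.12,-0.078,-0.003],[0,0,0]],[0.0,[-0.122,-0.078,-0.001],[0,0,0]],[0.0,[-0.122,-0.078,-0.001],[0,0,0]]]'
python3 - <<'E'
from h import *
go([])
import cv2
for n in('top','scene'):
    f=cams.grab_frame(n)['img'];cv2.imwrite(f'pics/{n}6.png',f)
    x=(225,115,355,255) if n=='top' else (195,180,345,325)
    cv2.imwrite(f'pics/{n}6c.png',cv2.resize(f[x[1]:x[3],x[0]:x[2]],None,fx=4,fy=4,interpolation=2))
E
```

```text
t: 11.48
tcp_pos: [0.4903, -0.0211, 0.085]
ee_rot: [0.0, 0.714, 0.7, 0.0]
force: [-0.2, 1.4, -1.2]
finger_gap: 0.0236
tcp mm [490.3 -21.1  85. ] yaw -1.09 tilt z [ 7.e-04 -1.e-04 -1.e+00] gap 23.6 F [-0.2  1.4 -1.2] t 11.475
```

View pics/top6c.png

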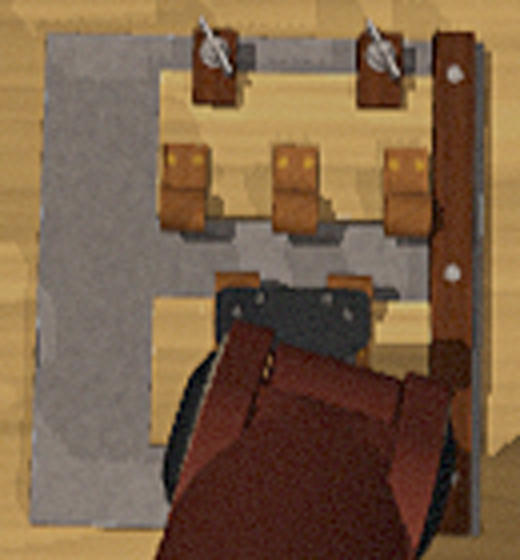

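View pics/scene6c.png

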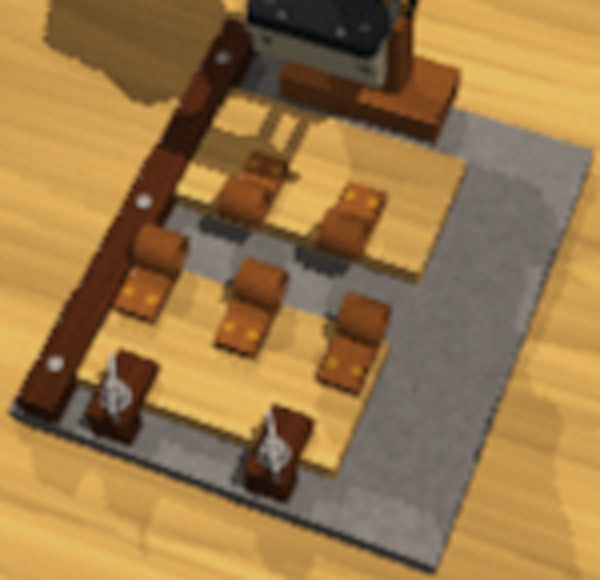

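```bash
python3 -m inch '[[0.0,[-0.001,0.005,0.0],[0,0,0]],[0.0,[-0.001,0.01,0.0],[0,0,0]],[0.0,[-0.001,0.014,0.0],[0,0,0]],[0.0,[-0.0015,0.018,0.0],[0,0,0]],[0.0,[-0.002,0.022,0.0],[0,0,0]],[0.0,[-0.0025,0.026,0.0],[0,0,0]],[0.0,[-0.003,0.030,0.0],[0,0,0]],[0.0,[-0.0035,0.034,0.0],[0,0,0]],[0.0,[-0.004,0.038,0.0],[0,0,0]],[0.0,[-0.0045,0.042,0.0],[0,0,0]],[0.0,[-0.005,0.046,0.0],[0,0,0]],[0.0,[-0.005,0.046,0.0],[0,0,0]]]'
python3 - <<'E'
from h import *
go([])
import cv2
for n in('top','scene'):
    f=cams.grab_frame(n)['img'];cv2.imwrite(f'pics/{n}7.png',f)
    x=(225,115,355,255) if n=='top' else (195,180,345,325)
    cv2.imwrite(f'pics/{n}7c.png',cv2.resize(f[x[1]:x[3],x[0]:x[2]],None,fx=4,fy=4,interpolation=2))
E
```

```text
t: 13.08
tcp_pos: [0.5363, -0.0276, 0.0853]
ee_rot: [0.001, 0.714, 0.7, 0.0]
force: [-0.4, -0.1, -1.4]
finger_gap: 0.024
tcp mm [536.3 -27.6  85.3] yaw -1.08 tilt z [ 2.1e-03 -9.0e-04 -1.0e+00] gap 24.0 F [-0.4 -0.1 -1.4] t 13.075
```

View pics/scene7c.png

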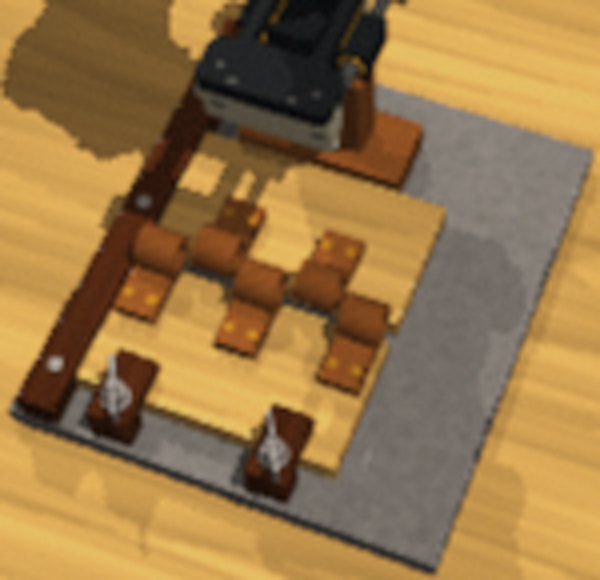

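The barrels are meshing, and the leaf is about 10 mm short. I continue gently to contact.

```bash
python3 -m inch '[[0.0,[0,0.003,0.0],[0,0,0]],[0.0,[-0.0005,0.006,0.0],[0,0,0]],[0.0,[-0.001,0.009,0.0],[0,0,0]],[0.0,[-0.001,0.009,0.0],[0,0,0]]]'
python3 -c "
from h import *
go([])"
python3 -m inch '[[0.0,[0,0.001,0.0],[0,0,0]],[0.0,[0,0.002,0.0],[0,0,0]],[0.0,[0,0.002,0.0],[0,0,0]]]'
python3 -c "
from h import *
go([])"
```

```text
t: 13.68
tcp_pos: [0.5447, -0.0281, 0.0851]
ee_rot: [0.0, 0.714, 0.7, 0.0]
force: [0.7, 1.2, -1.8]
finger_gap: 0.0233
tcp mm [544.7 -28.1  85.1] yaw -1.07 tilt z [ 6.e-04  1.e-04 -1.e+00] gap 23.3 F [ 0.7  1.2 -1.8] t 13.675
t: 14.05
tcp_pos: [0.5466, -0.0283, 0.0851]
ee_rot: [0.0, 0.714, 0.7, 0.0]
force: [-0.5, 0.4, -2.1]
finger_gap: 0.0236
tcp mm [546.6 -28.3  85.1] yaw -1.07 tilt z [ 9.e-04 -2.e-04 -1.e+00] gap 23.6 F [-0.5  0.4 -2.1] t 14.05
```

```bash
python3 -m inch '[[0.0,[0,0.001,0.0],[0,0,0]],[0.0,[0,0.002,0.0],[0,0,0]],[0.0,[0,0.002,0.0],[0,0,0]]]'
python3 -c "
from h import *
go([])"
python3 -m inch '[[0.0,[0,0.001,0.0],[0,0,0]],[0.0,[0,0.0015,0.0],[0,0,0]],[0.0,[0,0.0015,0.0],[0,0,0]]]'
python3 - <<'E'
from h import *
go([])
import cv2
for n in('top','scene'):
    f=cams.grab_frame(n)['img'];cv2.imwrite(f'pics/{n}8.png',f)
    x=(225,115,355,255) if n=='top' else (195,180,345,325)
    cv2.imwrite(f'pics/{n}8c.png',cv2.resize(f[x[1]:x[3],x[0]:x[2]],None,fx=4,fy=4,interpolation=2))
E
```

```text
t: 14.42
tcp_pos: [0.5476, -0.0284, 0.0851]
ee_rot: [-0.001, 0.714, 0.7, -0.0]
force: [-2.8, 0.7, 0.5]
finger_gap: 0.0234
tcp mm [547.6 -28.4  85.1] yaw -1.08 tilt z [-1.5e-03  1.0e-04 -1.0e+00] gap 23.4 F [-2.8  0.7  0.5] t 14.425
t: 14.8
tcp_pos: [0.5478, -0.0284, 0.0849]
ee_rot: [-0.002, 0.714, 0.7, -0.001]
force: [-5.4, 0.3, 1.4]
finger_gap: 0.0237
tcp mm [547.8 -28.4  84.9] yaw -1.09 tilt z [-4.4e-03  5.0e-04 -1.0e+00] gap 23.7 F [-5.4  0.3  1.4] t 14.8
```

View pics/scene8c.png

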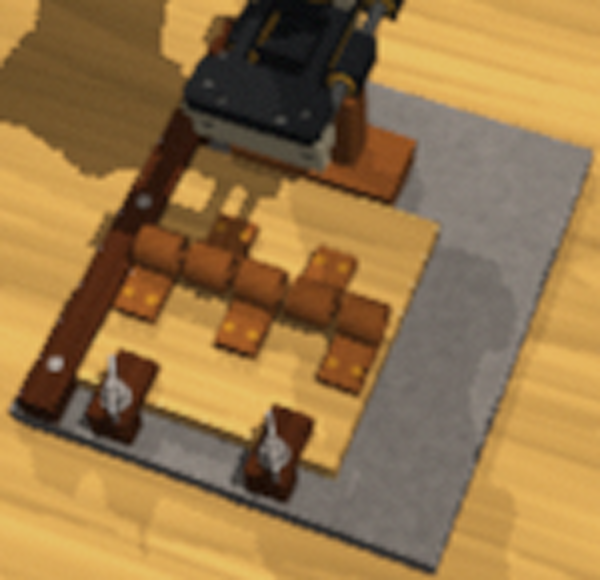

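View pics/top8c.png

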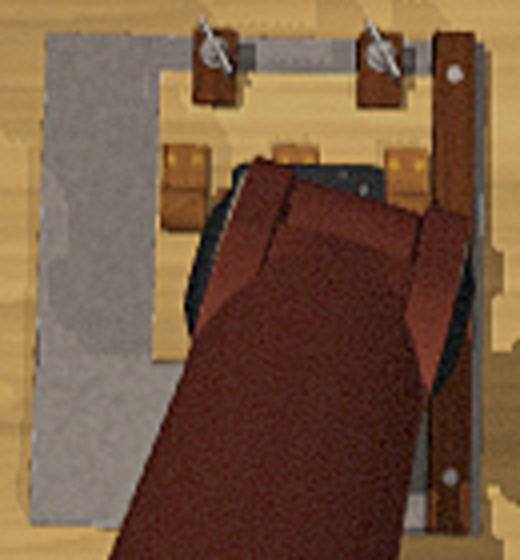

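Contact at 5.4 N in x, and the barrels are in line. I retreat around to the open end for a check and a light confirming nudge in y.

```bash
python3 -m inch '[[0.0,[0,-0.015,-0.001],[0,0,0]],[0.0,[0,-0.03,-0.002],[0,0,0]],[0.0,[0.03,-0.03,-0.002],[0,0,0]],[0.0,[0.08,-0.03,-0.002],[0,0,0]],[0.0,[0.13,-0.03,-0.002],[0,0,0]],[0.0,[0.165,-0.03,-0.002],[0,0,0]],[0.0,[0.165,-0.03,-0.002],[0,0,0]],[0.0,[0.165,0.01,-0.002],[0,0,0]],[0.0,[0.16,0.04,-0.002],[0,0,0]],[0.0,[0.15,0.062,0],[0,0,0]],[0.0,[0.145,0.062,0],[0,0,0]],[0.0,[0.145,0.062,0],[0,0,0]]]'
python3 - <<'E'
from h import *
go([])
import cv2
for n in('top','scene'):
    f=cams.grab_frame(n)['img'];cv2.imwrite(f'pics/{n}9.png',f)
    x=(225,115,355,255) if n=='top' else (195,180,345,325)
    cv2.imwrite(f'pics/{n}9c.png',cv2.resize(f[x[1]:x[3],x[0]:x[2]],None,fx=4,fy=4,interpolation=2))
E
```

```text
t: 16.4
tcp_pos: [0.6139, 0.1138, 0.085]
ee_rot: [0.0, 0.715, 0.7, -0.0]
force: [0.3, -0.2, -1.8]
finger_gap: 0.0237
tcp mm [613.9 113.8  85. ] yaw -1.21 tilt z [-5.e-04 -8.e-04 -1.e+00] gap 23.7 F [ 0.3 -0.2 -1.8] t 16.4
```

View pics/scene9c.png

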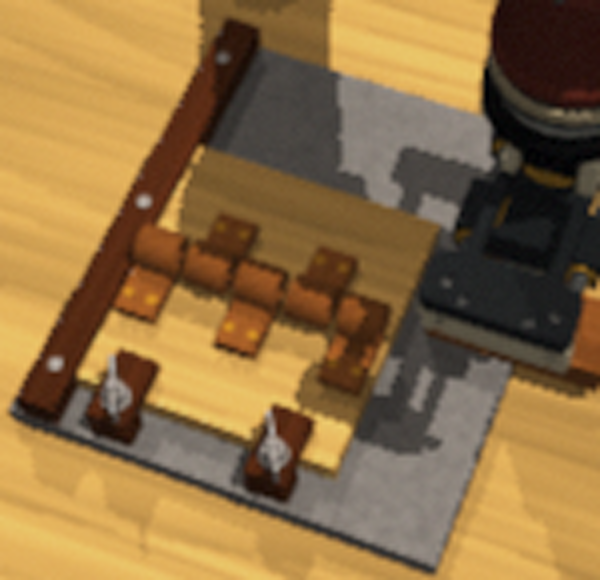

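View pics/top9c.png

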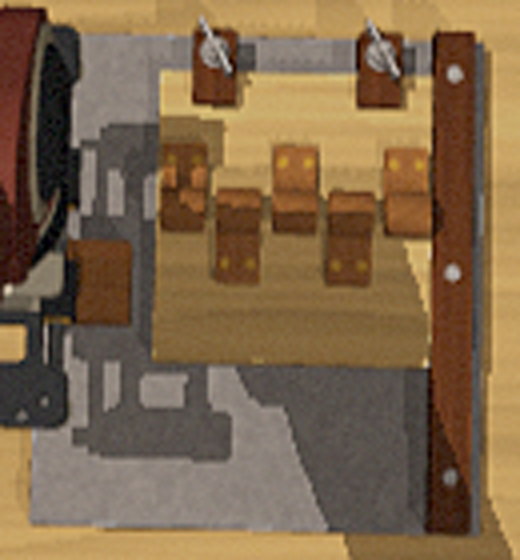

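The leaf looks seated on both edges (open edges in line at x≈153–160, and fence contact at 430). I give a light y nudge.

```bash
python3 -m inch '[[0.0,[-0.005,0,0],[0,0,0]],[0.0,[-0.01,0,0],[0,0,0]],[0.0,[-0.0135,0,0],[0,0,0]],[0.0,[-0.0155,0,0],[0,0,0]],[0.0,[-0.0155,0,0],[0,0,0]]]'
python3 -c "
from h import *
go([])"
```

```text
t: 17.12
tcp_pos: [0.6141, 0.1008, 0.0853]
ee_rot: [-0.0, 0.714, 0.701, 0.0]
force: [-0.7, 2.2, -0.5]
finger_gap: 0.0236
tcp mm [614.1 100.8  85.3] yaw -1.05 tilt z [ 0.      0.0013 -1.    ] gap 23.6 F [-0.7  2.2 -0.5] t 17.125
```

Contact at y=100.8 matches the fence-seated value exactly. Retreat, then return the block to the right-hand side.

```bash
python3 - <<'E'
from h import *
go([(.614,.12,.185,-1.07),(.457,-.345,.185,-1.07),(.457,-.345,.08,-1.07)])
E
python3 -m inch '[[0.0,[0.02,0,0],[0,0,0]],[0.0,[0.025,0,-0.05],[0,0,0]],[0.0,[0.02,0,-0.1],[0,0,0]],[0.0,[-0.02,-0.02,-0.1],[0,0,0]],[0.0,[-0.07,-0.04,-0.1],[0,0,0]],[0.0,[-0.13,-0.06,-0.1],[0,0,0]],[0.0,[-0.19,-0.08,-0.1],[0,0,0]],[0.0,[-0.25,-0.1,-0.1],[0,0,0]],[0.0,[-0.31,-0.12,-0.1],[0,0,0]],[0.0,[-0.37,-0.135,-0.1],[0,0,0]],[0.0,[-0.42,-0.145,-0.1],[0,0,0]],[0.0,[-0.447,-0.148,-0.1],[0,0,0]],[0.0,[-0.448,-0.148,-0.06],[0,0,0]],[0.0,[-0.448,-0.148,-0.02],[0,0,0]],[0.0,[-0.448,-0.148,0.0],[0,0,0]],[0.0,[-0.448,-0.148,0.005],[0,0,0]],[0.0,[-0.448,-0.148,0.005],[0,0,0]]]'
python3 -c "
from h import *
go([(.457,-.345,.0695,-1.07)])"
```

```text
tcp mm [614.1 100.8  85.3] yaw -1.05 tilt z [ 0.      0.0013 -1.    ] gap 23.6 F [-0.7  2.2 -0.5] t 17.125
shift m [0.0193, -0.0005, -0.0997] turn [-0.0, -0.07, 0.02]
shift m [-0.4485, -0.1489, -0.1003] turn [-0.0, -0.07, 0.02]
shift m [-0.4486, -0.1489, 0.0047] turn [-0.0, -0.07, 0.02]
t: 19.25
tcp_pos: [0.4584, -0.345, 0.0805]
ee_rot: [0.0, 0.713, 0.701, -0.0]
force: [-0.1, 0.6, -1.2]
finger_gap: 0.0237
tcp mm [ 458.4 -345.    80.5] yaw -1.02 tilt z [ 3.e-04 -5.e-04 -1.e+00] gap 23.7 F [-0.1  0.6 -1.2] t 19.25
shift m [0.0, -0.0014, 0.011] turn [0.02, 0.03, 0.05]
```

```bash
python3 -m inch '[[0.0,[0,0,0.006],[0,0,0]],[0.0,[0,0,0.010],[0,0,0]],[0.0,[0,0,0.0115],[0,0,0]],[0.0,[0,0,0.0115],[0,0,0]]]'
python3 -c "
from h import *
go([])"
python3 -m inch '[[0.093,[0,0,0],[0,0,0]],[0.093,[0,0,0],[0,0,0]],[0.093,[0,0,0],[0,0,0]],[0.093,[0,0,0],[0,0,0]],[0.093,[0,0,-0.03],[0,0,0]],[0.093,[0,0,-0.08],[0,0,0]],[0.093,[0,0,-0.12],[0,0,0]],[0.093,[0,0,-0.12],[0,0,0]]]'
python3 - <<'E'
from h import *
go([(.5,.1,.19,9.5),(.4786,.364,.12,9.5)])
import cv2
for n in('top','scene'):
    f=cams.grab_frame(n)['img'];cv2.imwrite(f'pics/{n}10.png',f)
E
```

```text
t: 19.75
tcp_pos: [0.4577, -0.3453, 0.0687]
ee_rot: [0.0, 0.714, 0.7, -0.0]
force: [0.5, -0.3, -2.3]
finger_gap: 0.0237
tcp mm [ 457.7 -345.3   68.7] yaw -1.08 tilt z [-0.e+00 -1.e-04 -1.e+00] gap 23.7 F [ 0.5 -0.3 -2.3] t 19.75
t: 20.75
tcp_pos: [0.4593, -0.3468, 0.1922]
ee_rot: [0.004, 0.714, 0.7, 0.001]
force: [-0.5, -0.2, -1.0]
finger_gap: 0.0923
tcp mm [ 459.3 -346.8  192.2] yaw -1.08 tilt z [ 0.0063 -0.0046 -1.    ] gap 92.3 F [-0.5 -0.2 -1. ] t 20.75
shift m [0.4475, 0.0323, 0.0003] turn [0.34, 0.29, -10.58]
shift m [0.7114, 0.0054, 0.069] turn [0.34, 0.29, -10.58]
```

View pics/scene10.png

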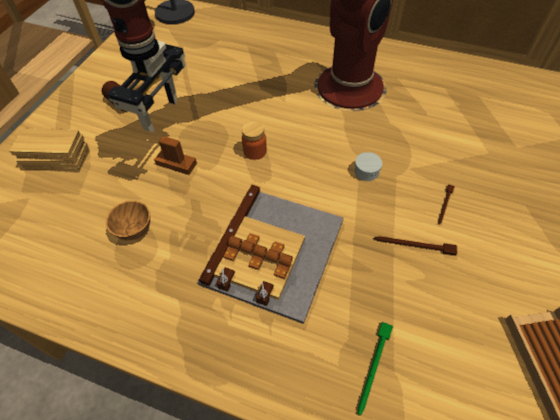

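View pics/top10.png

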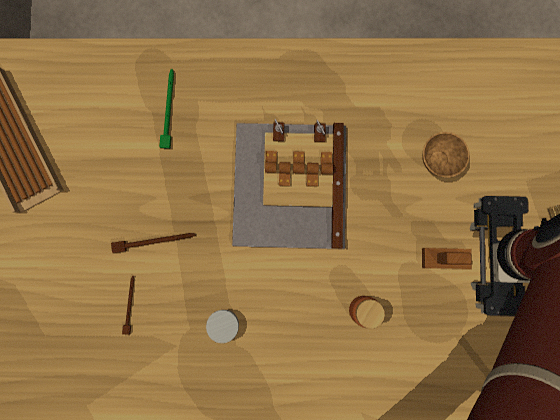

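The block stands at top (447,258), the leaf sits in the corner, and the pin is untouched. Next I take a close check of the leaf and re-measure board and pin.

Run:
```python
import cv2
t=cv2.imread("pics/top10.png"); s=cv2.imread("pics/scene10.png")
cv2.imwrite("pics/a10.png",cv2.resize(t[115:225,255:355],None,fx=6,fy=5.4545,interpolation=2))
cv2.imwrite("pics/d10.png",cv2.resize(s[180:280,200:320],None,fx=6,fy=6,interpolation=2))
```

```text
(no output)
```

View pics/a10.png

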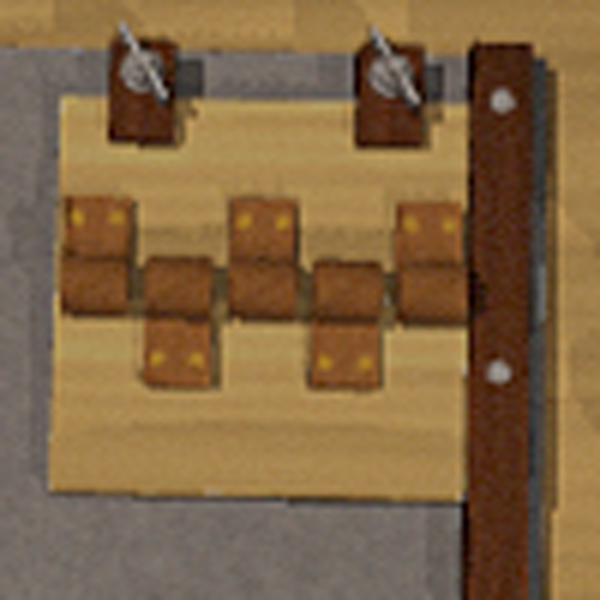

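View pics/d10.png

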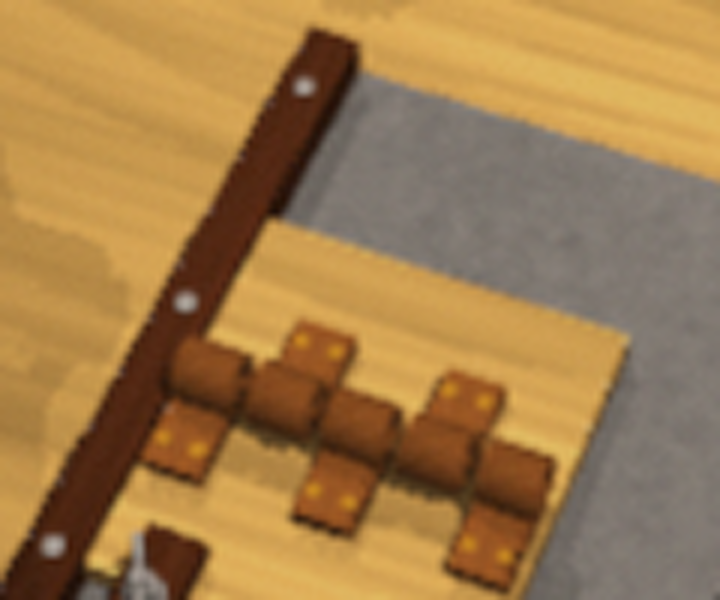

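```bash
cat >> m1.py <<'E'
print('pin z0');fit(pin,[.47,.3,-1.5,0],False)
a=unproj(t,np.mean([C(50,143),C(155,132),C(163,213),C(62,225)],0),.012);b2=unproj(t,C(732,76),.006);print(a,b2,np.degrees(np.arctan2(*(b2-a)[[1,0]])),np.linalg.norm(b2-a))
E
python3 m1.py | tail -5
python3 - <<'E'
from h import *
go([(.5,.1,.19,9.5),(.4786,.364,.12,9.5)])
E
```

```text
leaf in board [-81.33630381  34.09105314] 3.577501185255639
pin z0
pose mm/deg [479.57 362.92 -80.47]
[[-0.1, -0.6], [0.3, -1.5], [0.7, -0.7], [-0.2, -0.0], [-0.6, -0.4], [-0.2, -1.6], [-0.2, -0.8], [0.8, -0.7], [0.8, -0.9]]
[0.47800799 0.36325415 0.012     ] [0.50691806 0.19395692 0.006     ] -80.30935258344618 0.17185268040753335
tcp mm [ 457.5 -344.8  188.5] yaw -1.07 tilt z [-1.e-04  4.e-04 -1.e+00] gap 93.1 F [-1.2  0.2 -0.5] t 20.85
shift m [0.4455, 0.0342, -0.0013] turn [-0.0, -0.02, -10.57]
shift m [0.7091, 0.0079, 0.0688] turn [-0.0, -0.02, -10.57]
```

```bash
python3 -m inch '[[0.093,[0.06,0.01,0],[0,0,-1]],[0.093,[0.12,0.02,0],[0,0,-2]],[0.093,[0.18,0.025,0],[0,0,-3]],[0.093,[0.24,0.03,0],[0,0,-4]],[0.093,[0.3,0.03,0],[0,0,-5]],[0.093,[0.36,0.03,0],[0,0,-6]],[0.093,[0.42,0.03,0],[0,0,-7]],[0.093,[0.48,0.03,0],[0,0,-8]],[0.093,[0.54,0.025,0.01],[0,0,-9]],[0.093,[0.6,0.02,0.03],[0,0,-10]],[0.093,[0.65,0.012,0.05],[0,0,-10.6]],[0.093,[0.69,0.008,0.069],[0,0,-10.6]],[0.093,[0.709,0.008,0.1],[0,0,-10.6]],[0.093,[0.709,0.008,0.1],[0,0,-10.6]],[0.093,[0.709,0.008,0.1],[0,0,-10.6]]]' 40
python3 - <<'E'
from h import *
go([(.479,.363,.021,9.5)])
import cv2
a=cams.grab_frame('top')['img'];b=cams.grab_frame('scene')['img']
cv2.imwrite('pics/g11.png',np.hstack([cv2.resize(x,None,fx=2.5,fy=2.5,interpolation=2) for x in(a[190:290,70:230],b[180:280,360:520])]))
E
```

```text
t: 22.72
tcp_pos: [0.4795, 0.3617, 0.0885]
ee_rot: [0.0, 0.647, 0.763, -0.001]
force: [0.3, -0.4, 0.1]
finger_gap: 0.0927
tcp mm [479.5 361.7  88.5] yaw 9.42 tilt z [-4.e-04 -2.e-03 -1.e+00] gap 92.7 F [ 0.3 -0.4  0.1] t 22.725
shift m [0.0015, -0.0002, 0.0675] turn [-0.04, 0.11, -0.08]
```

View pics/g11.png

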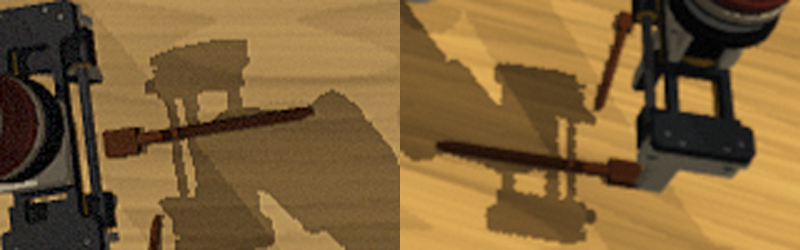

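```bash
python3 -m inch '[[0.06,[0.0005,0,0.03],[0,0,0]],[0.06,[0.0005,0,0.055],[0,0,0]],[0.06,[0.0005,0,0.066],[0,0,0]],[0.06,[0.0005,0,0.067],[0,0,0]],[0.06,[0.0005,0,0.067],[0,0,0]]]' 40
python3 -c "
from h import *
go([(.479,.363,.0205,9.5)])"
```

```text
t: 23.45
tcp_pos: [0.4798, 0.3642, 0.0228]
ee_rot: [0.0, 0.646, 0.763, 0.001]
force: [-0.1, 0.1, -0.3]
finger_gap: 0.0601
tcp mm [479.8 364.2  22.8] yaw 9.5 tilt z [ 0.0017  0.0011 -1.    ] gap 60.1 F [-0.1  0.1 -0.3] t 23.45
shift m [-0.001, -0.001, 0.0023] turn [0.11, -0.05, -0.0]
```

```bash
python3 -m inch '[[0.06,[-0.001,-0.0005,0.002],[0,0,0]],[0.0,[-0.001,-0.0005,0.002],[0,0,0]],[0.0,[-0.001,-0.0005,0.002],[0,0,0]],[0.0,[-0.001,-0.0005,0.002],[0,0,0]],[0.0,[-0.001,-0.0005,0.002],[0,0,0]],[0.0,[-0.001,-0.0005,0.002],[0,0,0]],[0.0,[-0.001,-0.0005,0.002],[0,0,0]]]' 40
python3 -c "
from h import *
go([])"
```

```text
t: 24.32
tcp_pos: [0.4787, 0.363, 0.0197]
ee_rot: [0.0, 0.646, 0.763, 0.0]
force: [0.1, 0.1, 0.1]
finger_gap: 0.0238
tcp mm [478.7 363.   19.7] yaw 9.53 tilt z [ 1.e-04  1.e-04 -1.e+00] gap 23.8 F [0.1 0.1 0.1] t 24.325
```

```bash
python3 -c "
from h import *
go([(.6545,.238,.1,-1.07)])"
```

```text
tcp mm [478.7 363.   19.7] yaw 9.53 tilt z [ 1.e-04  1.e-04 -1.e+00] gap 23.8 F [0.1 0.1 0.1] t 24.325
shift m [-0.1524, 0.1527, -0.0803] turn [0.0, -0.0, 10.6]
```

```bash
python3 -m inch '[[0.0,[0,0,-0.03],[0,0,0]],[0.0,[0,0.01,-0.06],[0,0,2]],[0.0,[-0.02,0.03,-0.08],[0,0,4]],[0.0,[-0.05,0.06,-0.08],[0,0,6]],[0.0,[-0.08,0.09,-0.08],[0,0,8]],[0.0,[-0.11,0.12,-0.08],[0,0,10]],[0.0,[-0.14,0.14,-0.08],[0,0,10.6]],[0.0,[-0.1524,0.1527,-0.08],[0,0,10.6]],[0.0,[-0.1524,0.1527,-0.08],[0,0,10.6]],[0.0,[-0.1524,0.1527,-0.08],[0,0,10.6]]]' 40
python3 - <<'E'
from h import *
go([(.6545,.238,.0577,-1.07)])
import cv2
a=cams.grab_frame('top')['img'];b=cams.grab_frame('scene')['img']
cv2.imwrite('pics/top12.png',a);cv2.imwrite('pics/scene12.png',b)
E
```

```text
t: 25.58
tcp_pos: [0.653, 0.2404, 0.0993]
ee_rot: [-0.001, 0.713, 0.701, -0.0]
force: [-0.4, 0.7, -1.1]
finger_gap: 0.0232
tcp mm [653.  240.4  99.3] yaw -0.92 tilt z [-0.002   0.0019 -1.    ] gap 23.2 F [-0.4  0.7 -1.1] t 25.575
shift m [-0.0025, 0.0017, 0.0416] turn [-0.11, -0.11, 0.15]
```

View pics/scene12.png

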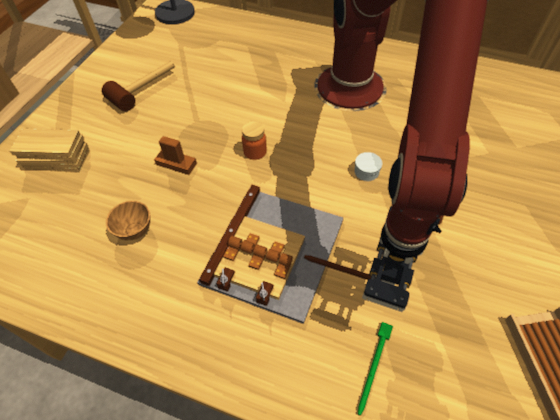

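View pics/top12.png

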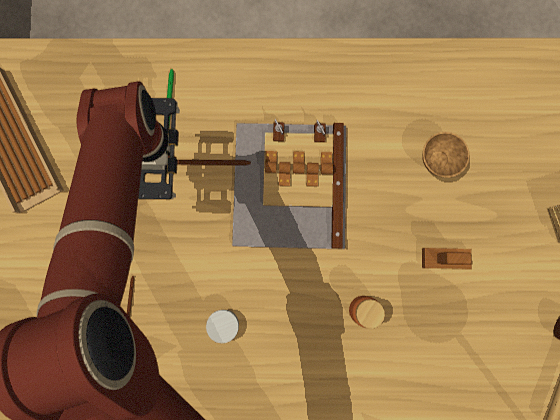

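The pin is held level with its tip at top (250,162), in front of the first barrel. I lower to bore height and compare.

```bash
python3 -m inch '[[0.0,[0,0.0,0.02],[0,0,0]],[0.0,[0,0,0.04],[0,0,0]],[0.0,[0,0,0.0415],[0,0,0]],[0.0,[0,0,0.0415],[0,0,0]],[0.0,[0,0,0.0415],[0,0,0]]]' 40
cat > snap.py <<'E'
import sys
from h import *
import cv2
go([(.6545,.238,.0577,-1.07)])
k=sys.argv[1]
a=cams.grab_frame('top')['img'];b=cams.grab_frame('scene')['img']
cv2.imwrite(f'pics/top{k}.png',a);cv2.imwrite(f'pics/scene{k}.png',b)
cv2.imwrite(f'pics/topc{k}.png',cv2.resize(a[135:195,170:350],None,fx=4.4,fy=4.4,interpolation=2))
cv2.imwrite(f'pics/scenec{k}.png',cv2.resize(b[215:305,225:385],None,fx=5,fy=5,interpolation=2))
E
python3 snap.py 13
```

```text
t: 26.3
tcp_pos: [0.6551, 0.2379, 0.0587]
ee_rot: [0.0, 0.714, 0.7, 0.001]
force: [-0.8, 1.2, 0.1]
finger_gap: 0.0237
tcp mm [655.1 237.9  58.7] yaw -1.08 tilt z [ 1.3e-03  2.0e-04 -1.0e+00] gap 23.7 F [-0.8  1.2  0.1] t 26.3
shift m [0.0001, -0.0006, 0.001] turn [0.08, -0.01, -0.01]
```

View pics/scenec13.png

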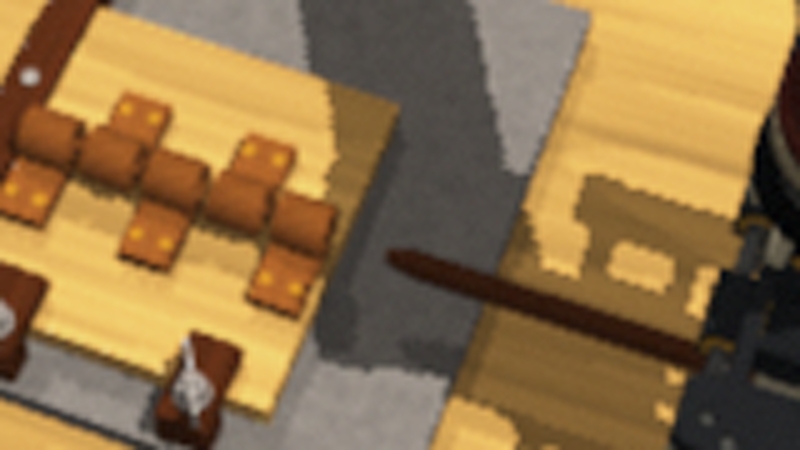

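View pics/topc13.png

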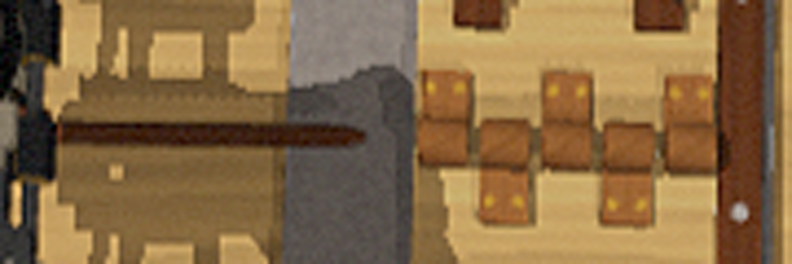

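Run:
```python
import cv2
a=cv2.imread('pics/top13.png');b=cv2.imread('pics/scene13.png')
cv2.imwrite('pics/z1.png',cv2.resize(a[150:185,235:335],None,fx=8,fy=8,interpolation=2))
cv2.imwrite('pics/z2.png',cv2.resize(b[230:290,225:325],None,fx=8,fy=8,interpolation=2))
```

```text
(no output)
```

View pics/z1.png

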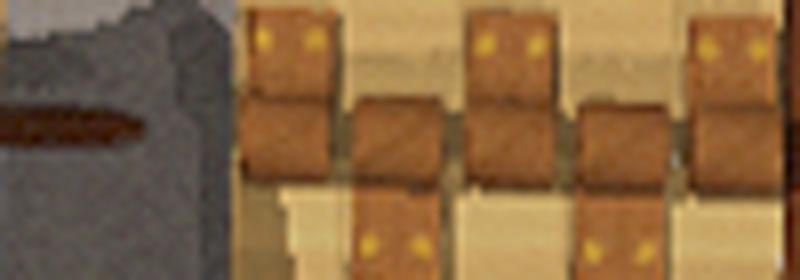

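View pics/z2.png

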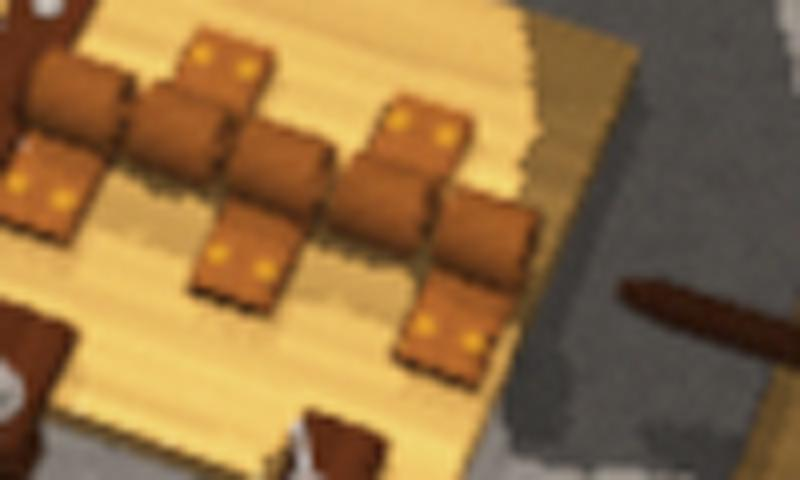

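```bash
cat > ax.py <<'E'
from h import *
def line_fit(obs,r,yaw0=-1.07):
    # obs: cam,(u,v),sgn(+1: lower in image, -1 upper,0 axis). axis: x=x0+ty*(y-yr), z=z0+tz*(y-yr)
    def res(q):
        out=[]
        for n,uv,sg in obs:
            ys=np.linspace(-.15,.3,400);P=np.stack([q[0]+q[2]*ys,ys,q[1]+q[3]*ys],-1)
            C=-R0[n].T@T0[n];d=np.array([q[2],1,q[3]]);d/=np.linalg.norm(d)
            nn=np.cross(d,C-P);nn/=np.linalg.norm(nn,axis=1)[:,None]
            best=None
            f0=proj(n,P);f1=proj(n,P+nn*1e-3)
            s=1 if np.mean((f1-f0)[:,1])>0 else -1
            pr=proj(n,P+nn*(sg*s*r)); i=np.argmin(((pr-uv)**2).sum(1))
            i=min(max(i,1),398); t=pr[i+1]-pr[i-1]; t/=np.linalg.norm(t); e=np.array(uv)-pr[i]
            out.append(t[0]*e[1]-t[1]*e[0])
        out+= [(q[3])*300,(q[2]-np.tan(np.radians(-yaw0)))*300]
        return np.array(out)
    s=least_squares(res,[.65,.044,.0187,0]);return s.x,res(s.x)
E
python3 - <<'E'
from ax import *
A=lambda u,v:np.array(cr((235,150),8,(u,v)));D=lambda u,v:np.array(cr((225,230),8,(u,v)))
bar=[('top',A(285,181),1),('top',A(510,186),1),('top',A(740,192),1),('top',A(398,96),-1),('top',A(622,104),-1),
('scene',D(495,198),-1),('scene',D(295,133),-1),('scene',D(86,62),-1),('scene',D(375,243),1),('scene',D(170,167),1)]
pin=[('top',A(5,105),-1),('top',A(5,146),1),('top',A(100,106),-1),('top',A(100,147),1),('scene',D(700,283),-1),('scene',D(700,335),1),('scene',D(790,303),-1),('scene',D(790,359),1)]
for o,r in((bar,.0125),(pin,.006)):
    q,e=line_fit(o,r);print(np.round(q,4),np.round(e,2))
    for y in(.045,.07): print(y,np.round([q[0]+q[2]*y,q[1]+q[3]*y],4))
E
```

```text
[0.6497 0.0414 0.0188 0.    ] [ 0.47  0.41  0.24 -0.27 -0.71  0.62  0.88  0.79 -0.86 -1.54  0.    0.05]
0.045 [0.6505 0.0414]
0.07 [0.651  0.0414]
[0.6506 0.047  0.0186 0.    ] [-0.3   0.19 -0.19  0.3   0.28  0.73 -0.94 -0.06  0.01 -0.03]
0.045 [0.6515 0.047 ]
0.07 [0.6519 0.047 ]
```

Run:
```python
import cv2
a=cv2.imread('pics/top13.png');b=cv2.imread('pics/scene13.png')
cv2.imwrite('pics/z3.png',cv2.resize(a[150:180,175:260],None,fx=9,fy=9,interpolation=2))
cv2.imwrite('pics/z4.png',cv2.resize(b[255:305,295:385],None,fx=8,fy=8,interpolation=2))
```

```text
(no output)
```

View pics/z3.png

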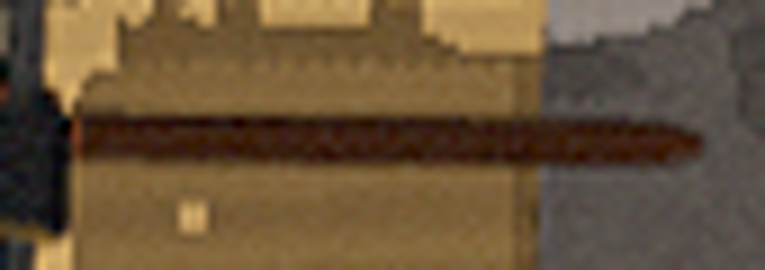

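View pics/z4.png

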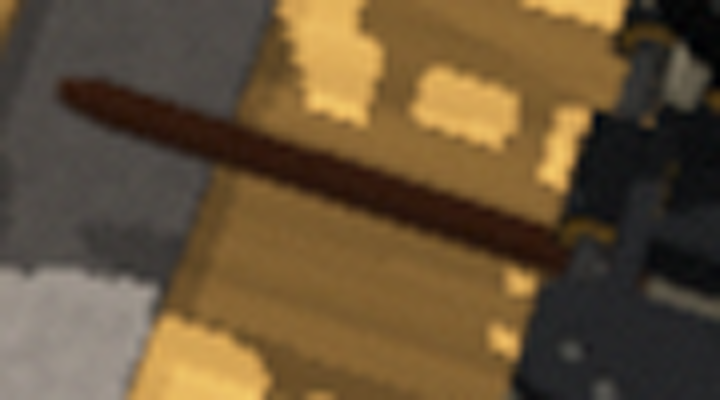

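Run:
```python
from ax import *
import ax
A=lambda u,v:np.array(cr((175,150),9,(u,v)));D=lambda u,v:np.array(cr((295,255),8,(u,v)))
pin=[('top',A(90,138),0),('top',A(300,140),0),('top',A(560,142),0),('top',A(690,143),0),('scene',D(62,88),0),('scene',D(150,118),0),('scene',D(300,170),0),('scene',D(450,213),0),('scene',D(550,247),0)]
q,e=line_fit(pin,.006);print(np.round(q,4),np.round(e,2))
# expected pin at TCP: 
T=np.array([.6551,.2379,.045]);th=np.radians(-1.08);d=np.array([np.sin(th)*1,-np.cos(th),0]);tip=T+.17*d
print('expected tip',tip, 'px top',proj('top',tip),'scene',proj('scene',tip),'obs',A(703,143),D(60,88))
for y in(.07,.2): print(proj('scene',[.649+.0187*(y+.028),y,.045]))
# triangulated tip
f=lambda P:np.concatenate([proj('top',P)-A(703,143),proj('scene',P)-D(60,88)])
s=least_squares(f,tip);print(s.x,s.fun)
# free slope
def free(q):
    out=[]
    for n,uv,_ in pin:
        ys=np.linspace(.05,.25,400);P=np.stack([q[0]+q[2]*ys,ys,q[1]+q[3]*ys],-1);pr=proj(n,P);i=np.argmin(((pr-uv)**2).sum(1));i=min(max(i,1),398);t=pr[i+1]-pr[i-1];t/=np.linalg.norm(t);e=uv-pr[i];out.append(t[0]*e[1]-t[1]*e[0])
    return out
s=least_squares(free,[.65,.045,.0187,0]);print('free',np.round(s.x,4),np.round(s.fun,2))
```

```text
[6.508e-01 4.320e-02 1.800e-02 1.000e-04] [-0.38 -0.15  0.18  0.35  0.26  0.28  0.43 -0.49 -0.47  0.04 -0.21]
expected tip [0.65189577 0.0679302  0.045     ] px top [252.93070284 165.73184312] scene [302.03376645 264.71889081] obs [252.66666667 165.44444444] [302.0625 265.5625]
[303.1170282  264.59488103]
[362.43310552 284.6829646 ]
[0.65290403 0.06849244 0.04332591] [ 0.05006557 -0.01446864  0.05138892  0.0026254 ]
free [0.6525 0.0424 0.0056 0.006 ] [ 0.01 -0.02 -0.    0.01 -0.18  0.01  0.43 -0.23 -0.03]
```

```bash
python3 -m inch '[[0.0,[0,0,0.0012],[0,0,0.7]],[0.0,[-0.008,0,0.0012],[0,0,0.7]],[0.0,[-0.016,0,0.0012],[0,0,0.7]],[0.0,[-0.018,0,0.0012],[0,0,0.7]],[0.0,[-0.018,0,0.0012],[0,0,0.7]]]' 40
python3 snap.py 14
python3 - <<'E'
import cv2
a=cv2.imread('pics/top14.png');b=cv2.imread('pics/scene14.png')
cv2.imwrite('pics/z1.png',cv2.resize(a[150:185,235:335],None,fx=8,fy=8,interpolation=2))
cv2.imwrite('pics/z2.png',cv2.resize(b[230:290,255:355],None,fx=8,fy=8,interpolation=2))
E
```

```text
t: 27.02
tcp_pos: [0.6542, 0.2194, 0.057]
ee_rot: [0.0, 0.718, 0.696, 0.0]
force: [0.8, 0.3, -0.8]
finger_gap: 0.0235
tcp mm [654.2 219.4  57. ] yaw -1.82 tilt z [ 0.  0. -1.] gap 23.5 F [ 0.8  0.3 -0.8] t 27.025
shift m [0.0186, -0.0003, -0.0007] turn [0.0, -0.0, -0.75]
```

View pics/z1.png

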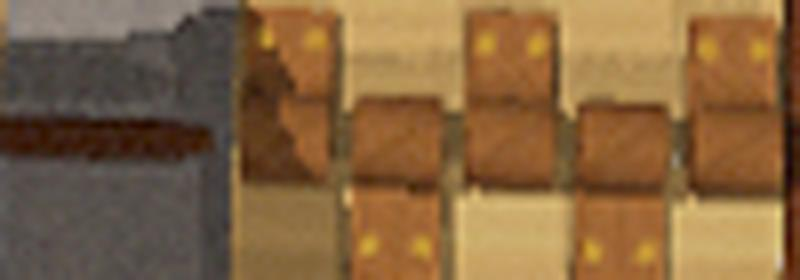

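View pics/z2.png

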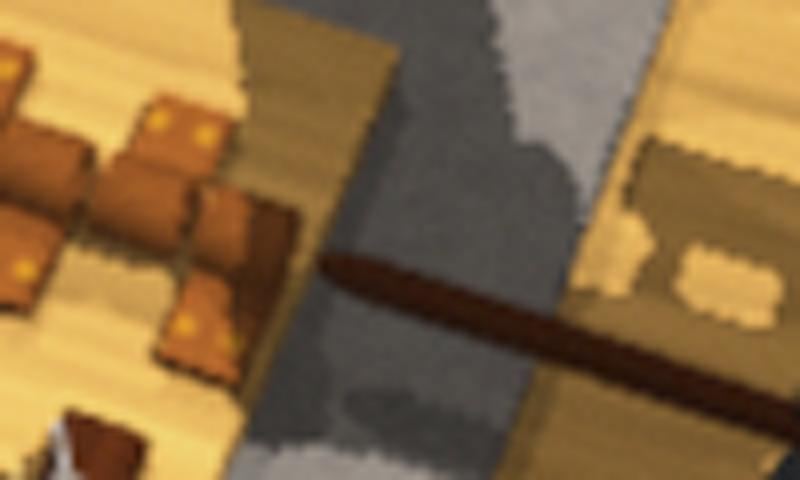

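View pics/topc14.png

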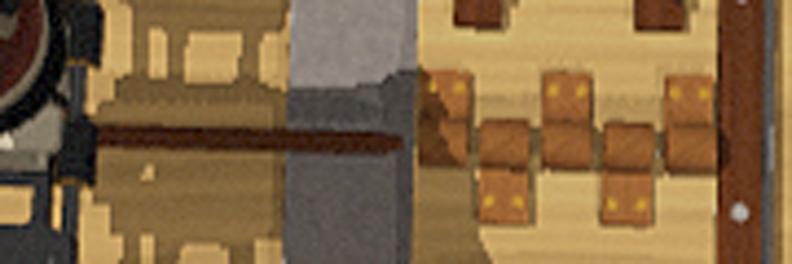

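The tip is in front of the mouth in both views: top (210,138) against barrel centre row 140, and scene (320,262) on the barrel axis line. I insert slowly.

```bash
python3 -m inch '[[0.0,[-0.006,0.0001,0],[0,0,0]],[0.0,[-0.012,0.0002,0],[0,0,0]],[0.0,[-0.018,0.0002,0],[0,0,0]],[0.0,[-0.024,0.0003,0],[0,0,0]],[0.0,[-0.03,0.0004,0],[0,0,0]],[0.0,[-0.03,0.0004,0],[0,0,0]]]' 40
python3 snap.py 15
```

```text
t: 27.88
tcp_pos: [0.6537, 0.1888, 0.057]
ee_rot: [0.0, 0.718, 0.696, -0.0]
force: [0.0, -0.4, -0.9]
finger_gap: 0.0237
tcp mm [653.7 188.8  57. ] yaw -1.85 tilt z [ 0.e+00 -6.e-04 -1.e+00] gap 23.7 F [ 0.  -0.4 -0.9] t 27.875
shift m [0.0492, -0.0008, -0.0007] turn [0.0, 0.03, -0.78]
```

View pics/scenec15.png

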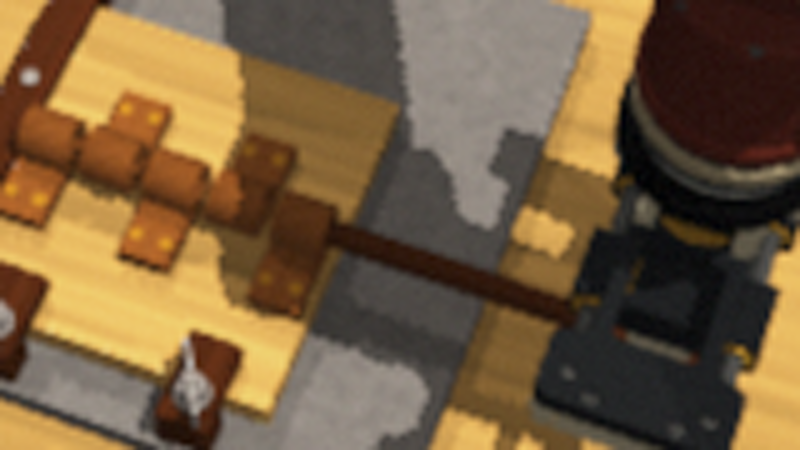

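View pics/topc15.png

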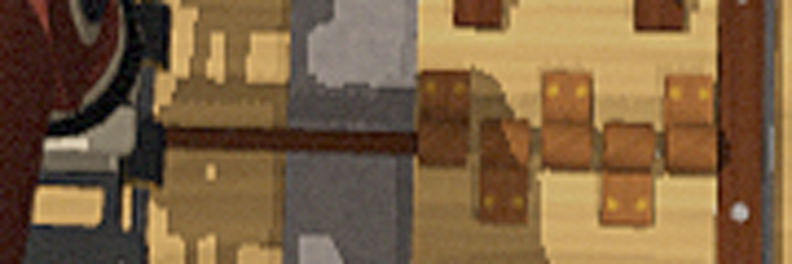

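The tip is in the first barrel with no reaction. Continuing.

```bash
python3 -m inch '[[0.0,[-0.006,0.0001,0],[0,0,0]],[0.0,[-0.012,0.0002,0],[0,0,0]],[0.0,[-0.018,0.0002,0],[0,0,0]],[0.0,[-0.024,0.0003,0],[0,0,0]],[0.0,[-0.03,0.0004,0],[0,0,0]],[0.0,[-0.03,0.0004,0],[0,0,0]]]' 40
python3 -c "
from h import *
go([])"
python3 -m inch '[[0.0,[-0.006,0.0001,0],[0,0,0]],[0.0,[-0.012,0.0002,0],[0,0,0]],[0.0,[-0.018,0.0002,0],[0,0,0]],[0.0,[-0.024,0.0003,0],[0,0,0]],[0.0,[-0.03,0.0004,0],[0,0,0]],[0.0,[-0.03,0.0004,0],[0,0,0]]]' 40
python3 snap.py 16
```

```text
t: 28.72
tcp_pos: [0.6532, 0.1588, 0.057]
ee_rot: [0.0, 0.718, 0.696, -0.0]
force: [0.1, 0.0, -0.8]
finger_gap: 0.0234
tcp mm [653.2 158.8  57. ] yaw -1.86 tilt z [-0.e+00 -6.e-04 -1.e+00] gap 23.4 F [ 0.1  0.  -0.8] t 28.725
t: 29.48
tcp_pos: [0.6526, 0.1288, 0.057]
ee_rot: [0.0, 0.718, 0.696, -0.0]
force: [0.1, 0.7, -0.3]
finger_gap: 0.0235
tcp mm [652.6 128.8  57. ] yaw -1.85 tilt z [ 0.e+00 -6.e-04 -1.e+00] gap 23.5 F [ 0.1  0.7 -0.3] t 29.475
shift m [0.1092, -0.0016, -0.0008] turn [0.0, 0.03, -0.78]
```

View pics/scenec16.png

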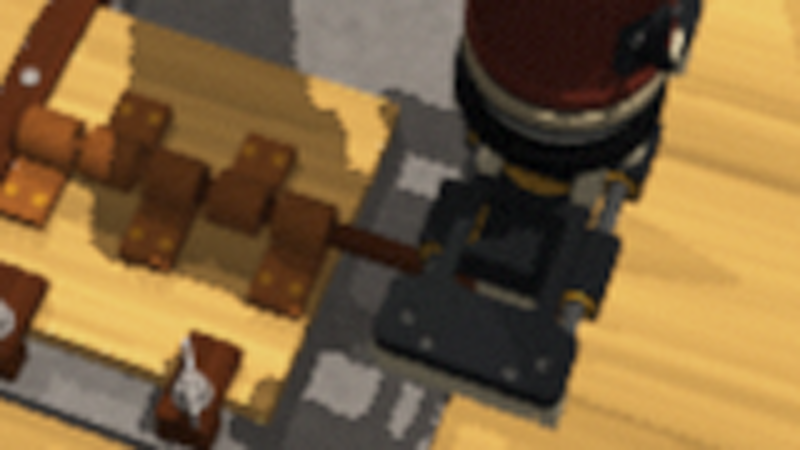

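```bash
python3 -m inch '[[0.0,[-0.006,0.0001,0],[0,0,0]],[0.0,[-0.012,0.0002,0],[0,0,0]],[0.0,[-0.018,0.0002,0],[0,0,0]],[0.0,[-0.024,0.0003,0],[0,0,0]],[0.0,[-0.03,0.0004,0],[0,0,0]],[0.0,[-0.03,0.0004,0],[0,0,0]]]' 40
python3 -c "
from h import *
go([])"
python3 -m inch '[[0.0,[-0.006,0.0001,0],[0,0,0]],[0.0,[-0.012,0.0002,0],[0,0,0]],[0.0,[-0.018,0.0002,0],[0,0,0]],[0.0,[-0.024,0.0003,0],[0,0,0]],[0.0,[-0.03,0.0004,0],[0,0,0]],[0.0,[-0.034,0.0004,0],[0,0,0]],[0.0,[-0.034,0.0004,0],[0,0,0]]]' 40
python3 -c "
from h import *
go([])"
```

```text
t: 30.32
tcp_pos: [0.6521, 0.0988, 0.057]
ee_rot: [0.0, 0.718, 0.696, -0.0]
force: [-0.1, -0.5, -0.0]
finger_gap: 0.0239
tcp mm [652.1  98.8  57. ] yaw -1.85 tilt z [ 0.e+00 -6.e-04 -1.e+00] gap 23.9 F [-0.1 -0.5 -0. ] t 30.325
t: 31.2
tcp_pos: [0.6513, 0.0653, 0.057]
ee_rot: [0.0, 0.718, 0.696, -0.0]
force: [-0.0, 0.5, -1.0]
finger_gap: 0.0235
tcp mm [651.3  65.3  57. ] yaw -1.82 tilt z [-0.e+00 -2.e-04 -1.e+00] gap 23.5 F [-0.   0.5 -1. ] t 31.2
```

```bash
python3 -m inch '[[0.0,[-0.002,0,0],[0,0,0]],[0.0,[-0.004,0,0],[0,0,0]],[0.0,[-0.0055,0,0],[0,0,0]],[0.0,[-0.0055,0,0],[0,0,0]]]' 40
python3 -c "
from h import *
go([])"
python3 -m inch '[[0.0,[-0.001,0,0],[0,0,0]],[0.0,[-0.002,0,0],[0,0,0]],[0.0,[-0.002,0,0],[0,0,0]]]' 40
python3 snap.py 17
```

```text
t: 31.7
tcp_pos: [0.6512, 0.0602, 0.057]
ee_rot: [0.0, 0.718, 0.696, -0.0]
force: [0.2, 1.0, -1.3]
finger_gap: 0.0236
tcp mm [651.2  60.2  57. ] yaw -1.79 tilt z [-0.e+00 -2.e-04 -1.e+00] gap 23.6 F [ 0.2  1.  -1.3] t 31.7
t: 32.08
tcp_pos: [0.6511, 0.0583, 0.057]
ee_rot: [0.0, 0.718, 0.696, -0.0]
force: [0.0, -0.5, -0.1]
finger_gap: 0.0233
tcp mm [651.1  58.3  57. ] yaw -1.79 tilt z [ 0.e+00 -1.e-04 -1.e+00] gap 23.3 F [ 0.  -0.5 -0.1] t 32.075
shift m [0.1798, -0.0022, -0.0007] turn [0.0, 0.01, -0.72]
```

View pics/scenec17.png

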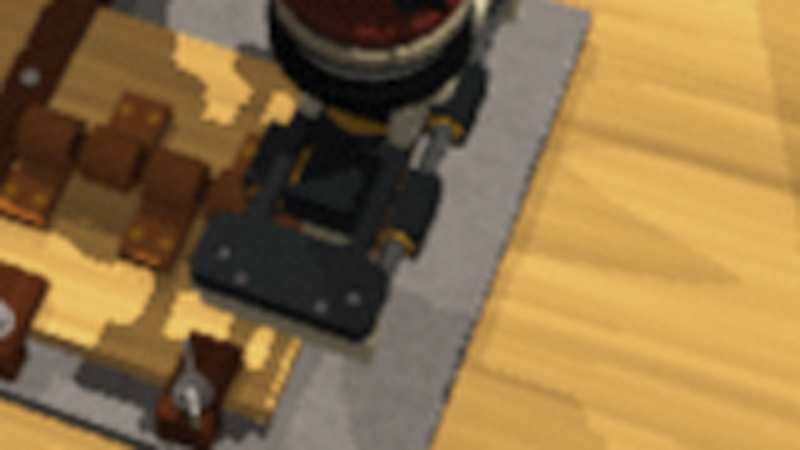

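View pics/topc17.png

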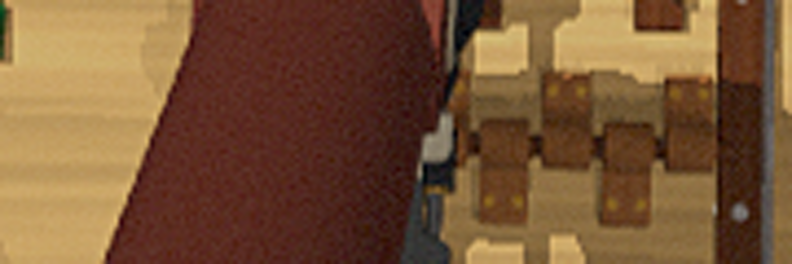

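Not yet in contact. I go on in 1 mm steps until the tab meets the barrel.

```bash
for i in 1; do python3 -m inch '[[0.0,[-0.001,0,0],[0,0,0]],[0.0,[-0.002,0,0],[0,0,0]],[0.0,[-0.002,0,0],[0,0,0]]]' 40; done
python3 -c "
from h import *
go([])"
```

```text
t: 32.55
tcp_pos: [0.6511, 0.0567, 0.0569]
ee_rot: [-0.0, 0.718, 0.696, 0.0]
force: [0.3, 1.2, 0.2]
finger_gap: 0.0233
tcp mm [651.1  56.7  56.9] yaw -1.77 tilt z [-0.e+00  4.e-04 -1.e+00] gap 23.3 F [0.3 1.2 0.2] t 32.55
```

```bash
python3 -m inch '[[0.0,[-0.0005,0,0],[0,0,0]],[0.0,[-0.001,0,0],[0,0,0]],[0.0,[-0.001,0,0],[0,0,0]]]' 40
python3 -c "
from h import *
go([])"
```

```text
t: 32.92
tcp_pos: [0.651, 0.0567, 0.0569]
ee_rot: [-0.001, 0.718, 0.696, 0.001]
force: [-0.1, 2.5, -0.1]
finger_gap: 0.0234
tcp mm [651.   56.7  56.9] yaw -1.74 tilt z [-0.      0.0016 -1.    ] gap 23.4 F [-0.1  2.5 -0.1] t 32.925
```

Tab contact at y=56.7 mm (motion stopped, 2.5 N). Release and lift.

```bash
python3 -m inch '[[0.0,[0.0005,0,0],[0,0,0]],[0.06,[0.0005,0,0],[0,0,0]],[0.06,[0.0005,0,0],[0,0,0]],[0.06,[0.0005,0,0],[0,0,0]],[0.06,[0.0005,0,0],[0,0,0]],[0.06,[0.0005,0,-0.03],[0,0,0]],[0.06,[0.0005,0,-0.08],[0,0,0]],[0.06,[0.05,0,-0.12],[0,0,0]],[0.06,[0.1,0,-0.14],[0,0,0]],[0.06,[0.16,-0.03,-0.14],[0,0,0]],[0.06,[0.22,-0.06,-0.14],[0,0,0]],[0.06,[0.28,-0.08,-0.14],[0,0,0]],[0.06,[0.28,-0.08,-0.14],[0,0,0]],[0.06,[0.28,-0.08,-0.14],[0,0,0]]]'
python3 snap.py 18
python3 - <<'E'
import cv2
a=cv2.imread('pics/top18.png');b=cv2.imread('pics/scene18.png')
cv2.imwrite('pics/z1.png',cv2.resize(a[110:220,220:355],None,fx=5.9,fy=5.4,interpolation=2))
cv2.imwrite('pics/z2.png',cv2.resize(b[200:300,200:330],None,fx=6,fy=6,interpolation=2))
E
```

```text
t: 34.67
tcp_pos: [0.5795, 0.3379, 0.1967]
ee_rot: [0.0, 0.717, 0.697, -0.0]
force: [-0.2, -1.2, -0.1]
finger_gap: 0.0598
tcp mm [579.5 337.9 196.7] yaw -1.69 tilt z [-1.0e-04 -1.1e-03 -1.0e+00] gap 59.8 F [-0.2 -1.2 -0.1] t 34.675
shift m [-0.0975, 0.0779, 0.1391] turn [-0.0, 0.06, -0.62]
```

View pics/z1.png

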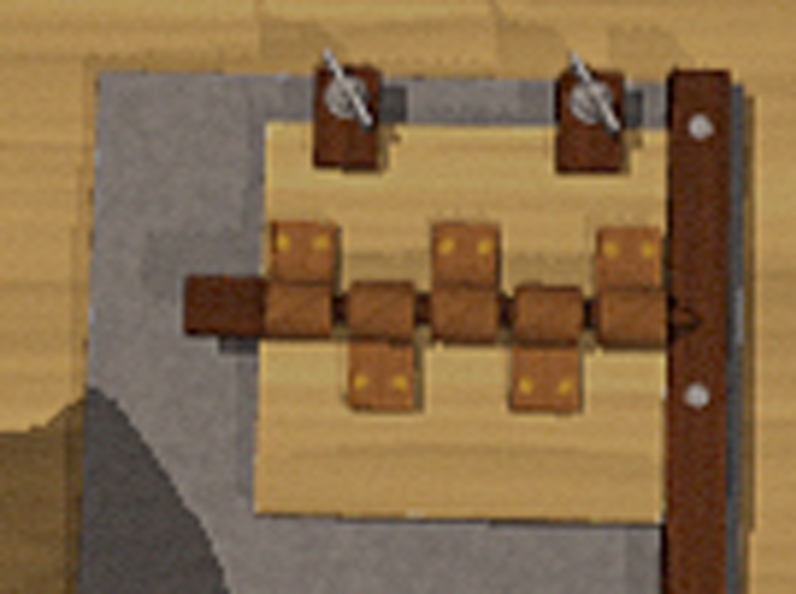

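View pics/z2.png

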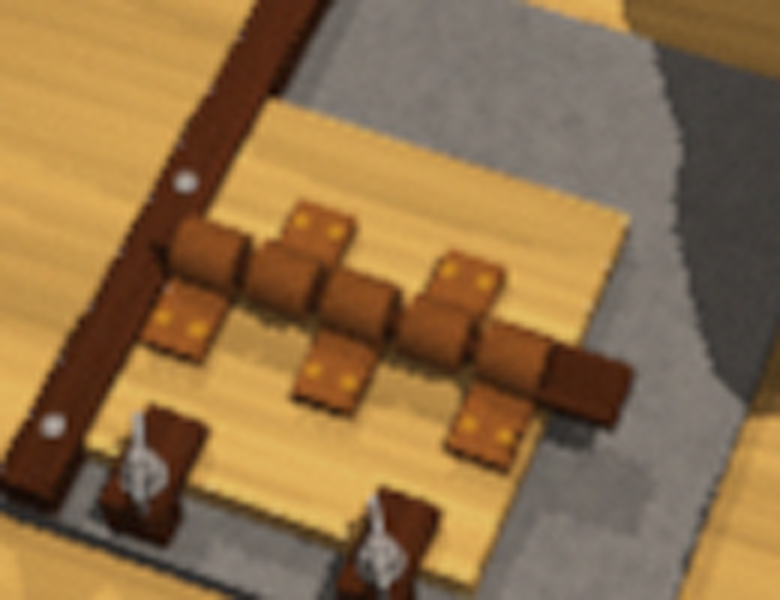

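View pics/scene18.png

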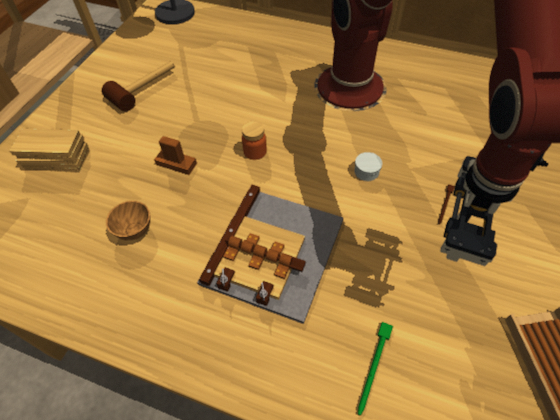

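The tab is flush against the first barrel (top crop, x≈265) and the tip shows past the fifth, over the fence (≈695,320). The dowel runs through every gap, the leaf is still in the corner, the block stands at (175,155), and the bystanders are unmoved. I hand the job in.

```bash
python3 -c "
from cell import workorder
print(workorder.finish_job())"
```

```text
the job is handed in; nothing more can be done
None
```

The job is done and handed in at about 35 s of the 72 s allowed; no verdict is reported.

- **Leaf:** I pushed it with the block only, first to the fence (about 6 N), then to the clamped leaf (about 5 N). A light re-nudge toward the fence stopped exactly where the seated leaf should be. The gripper stayed clear of the leaf throughout.
- **Push block:** I stood it back on the counter at the right, about where it came from, and released it.
- **Pin:** I turned it about 0.7° to line up, and it went through all five barrels without resistance. Motion stopped at 2.5 N when the tab met the first barrel, and I let go.

**Last checks:** Both views show the tab flush on the first barrel, the dowel in every gap and the tip past the fifth barrel over the fence. The leaf is still flush on both edges, the block is upright, and the bowl, tin and jar look unmoved. The arm is clear of everything.

**Disagreements:**
- The two-camera fits put most heights 2–7 mm too low, which suggests a calibration offset. I relied on touch and side-by-side image comparison instead.
- The fence looked narrower than the 30 mm I had assumed, so that edge fitted 2–3 pixels off.

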